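Close down the bread counter

TASK

Close down the bread counter: first take every sample basket off the bread board and hang each by its handle on a hook of the stand, so that the board is free. Then, with the scraper, sweep all the stale bread ends over the board's far edge into the scrap pan, without touching the bread with the fingers, and last hang the scraper by its handle on a free hook. Leave the water bottle, the jar and the loaf where they are.

Things in the scene. Friction and masses are not known exactly. Their poses are not given: they have to be found in the camera images.
- board: Fixed white bread board, 300 (x) x 400 (y) mm, 60 high. Origin: centre of its underside, on the counter. Own +x points away from the robot to the open far edge (local x = 150), beyond which the scrap pan stands; along both sides (local y = +-190 to +-200) run ledges 12 mm above its top. Near and far edges are open.
- pan_in (a point): Centre of the inner floor of the fixed aluminium scrap pan that stands right against the board's far edge: 160 (x) x 400 (y) mm outside, walls 4 thick and 45 high, floor 4 above the counter. Axes as the board's. What is pushed over the far edge drops into it.
- stand: Fixed steel hook stand: base plate, one post 80 mm behind the hook seats, a cross rail at 250 mm height along own y, and three wire hooks, 140 mm apart, that reach from the rail towards own -x (the robot's side). Origin: on the counter, under the middle hook's seat. A handle bar laid along own y rests in a hook with its centre 19 mm above the seat point.
- hook0 (a point): Seat of the hook at the stand's own -y end (axes as the stand's). An open V of 8 mm wire in the x-z plane: this point is on the wire's centre line at the bottom of the V, 220 mm above the counter; from here the wire rises at 45 degrees to the tip (25 mm out at -x, 25 up) and at the back to 30 mm in (+x), 30 up, then runs level to the rail at x = +80.
- hook1 (a point): Seat of the middle hook, as hook0.
- hook2 (a point): Seat of the hook at the stand's own +y end, as hook0.
- basket1: Sample basket: open wooden box 80 (x) x 110 (y) mm, 55 high, with a fixed bow handle: a level bar along own y, 14 wide (x) x 12 tall, 110 long, centre 125 above the underside, 64 mm free between bar and rim; end uprights 6 thick. Origin: centre of underside, z up. Stands upright on the far part of the bread board, bar across the sweeping direction. Two are present.
- basket2: As basket1.
- basket1_bar (a point): Centre of the handle bar of the basket (125 mm above its underside); the bar lies along this frame's y, z is the item's up.
- basket2_bar (a point): Centre of the handle bar of the basket (125 mm above its underside); the bar lies along this frame's y, z is the item's up.
- scraper: Bench scraper: white plastic block 44 (x) x 120 (y) x 36 high with a grey bow handle on top: level bar along own y, 14 wide x 12 tall, 110 long, centre 106 above the underside, 64 mm free under it. The flat long faces (+-x) do the sweeping. Origin: centre of underside. Stands upright on the counter left of the board.
- scraper_bar (a point): Centre of the handle bar of the scraper (106 mm above its underside); the bar lies along this frame's y, z is the item's up.
- bread1: Stale bread end, a stiff brown block 60 (own x) x 42 (y) x 40 high, 60 g. Origin: its very centre, 20 above the underside. Three to five are present, lying on the near part of the bread board.
- bread2: As bread1.
- bread3: As bread1.
- bread4: As bread1.
- bread5: As bread1.
- water: Bystander: water bottle, 66 mm diameter, 200 high, origin under its centre.
- jar: Bystander: glass jar, 68 mm diameter, 85 high, origin under its centre.
- loaf: Bystander: small whole loaf 120 x 90 x 65 mm, origin under its centre, long side along own x.

How it is judged:
By the outcome, as a careful person would: the job done as asked, in the order asked, and still so for the second after the job is handed in, with the robot touching nothing.
Of bread1, bread2, bread3, bread4, bread5 only 3 to 5 are there at a start; the rules pass over those that are not, and their reading is None.
At some moment in a run one of bread1, bread2, bread3, bread4, bread5 may be knocked a few centimetres aside while the robot is not near it.
It also fails if it takes over 200 s, if anything falls off the work surface, if the arm or the gripper's body presses on something with over 40 N, if the wrist force passes 120 N, or if a joint passes its speed limit or range.

ROBOT

A 6-joint arm with a two-finger parallel gripper is mounted at the origin on the work surface. World frame = base frame: x ahead of the robot, y to its left, z up, the work surface at z = 0. Lengths are in m, angles in rad, forces in N, time in s.
With the tool pointing down it reaches from about 0.35 to 0.85 m from the base axis. Payload 8.1 kg.
Tool frame: the origin (TCP) lies midway between the tips of the shut fingers; the grasp point (between the pads) lies 19 mm behind it (env.grip_point_offset is the distance from the TCP to the grasp point, in m); z points along the fingers, y is the line along which they close (so a half turn about z gives the same grasp; the last joint's range is limited). The gripper opens to 85 mm and grips with 20 to 120 N. Pads are 22 mm wide; open, the fingers measure 114 mm over their backs; the gripper's body (76 mm by 85 mm) begins 54 mm behind the grasp point. The pads swing forward as they close: fully open they stand 13 mm farther back than shut.
Start: joints at [1.068, 0.13, 1.488, -0, 1.523, -0.085], TCP at [0.243, 0.548, 0.231] pointing down, gripper open.
Joint ranges: [-2.96, 2.96], [-0.89, 2.26], [0.02, 2.5], [-1.34, 4.48], [0, 2.73], [-2.66, 2.66]. Speed limits (rad/s): [2.39, 2.39, 2.79, 3.14, 3.14, 3.14].

INTERFACE

Orientations are given as a 3x3 rotation matrix whose columns are the frame's x, y, z axes.
In Python, from workcell import env gives the robot as it stands. The module is installed in compiled form; this text tells all that it offers.
- The arm moves only by the tool jog_arm, never from a script. Its argument "rows" is a list of rows, each an object with "translation": the shift along the tool's x, y, z scaled (see below), a list of three; "turn": the turn, a rotation vector about the tool's x, y, z scaled (see below), a list of three; "hand": the finger opening in mm, from 0 to 85.4. In form: [{"translation": [dx, dy, dz], "turn": [rx, ry, rz], "hand": hand}, ...]. A call has 1 to 12 rows; each row is the pose to reach, as a shift and turn from the pose commanded when the call began, along the tool's axes at that moment, turning the shorter way round; what a row does not reach only later rows make up. The controller multiplies each number of a shift by 0.1 m and each number of a turn by 180 degrees. A row lasts 1/10 s, in which the tool goes at most 50 mm and 8.59 degrees, less where a joint would pass 70% of its speed; a pose out of reach is approached as far as the arm can. A call with a number of a shift or a turn outside -1 to 1 is refused whole. A call with a gripper value outside its range is refused whole. The fingers move at their own pace and stop on an object; "squeeze" is the grip in N (left out, the last holds). Time passes only in rows, so rows that repeat a pose let the fingers close. It gives the time, the measured TCP pose, the force, the opening and the grip force at its end, in the units of the state.
- env.get_obs(): the state, without advancing time (a new reading comes with each control period).
- env.get_image(name): name is "scene" or "top" or "wrist"; returns (picture, depth): 420x560x3 uint8, red, green, blue; 420x560 float32, m along the optical axis (not along the pixel's ray), 0 where there is no reading.
- env.camera_model(name): a dict with "vertical_fov" (degrees; the focal length in pixels is half the picture's height over the tangent of half this angle, whatever the lens; pixels are square), "cx", "cy" (the principal point, pixels), "eye" and "rotation" of the camera in the world. Camera axes: x right, y up, looking along -z (the intrinsics and any distortion apply to the point x, -y, -z); pixel columns grow to the right and rows downward; lengths in m; the calibration is good to about 2 mm. A picture is of the moment at which its call begins: read the wrist's pose just before it. camera_model takes no time and is no camera call; for the wrist camera it gives the pose at the moment of the call.
- env.job_done(): hands the job in; it is judged then, once.
The state is a dict: "time": time; "joint_positions": joint angles; "joint_velocities": joint speeds; "joint_torque": joint torques, N m; "tool_pos": TCP position; "tcp_rot": TCP orientation; "ft_force": force on the tool from outside, world axes, zero at the start; "wrist_torque": the same for the moment, N m; "width": opening from 0.0 (shut) to 1.0 (fully open); "finger_force": force on a finger pad.
Only numpy, scipy, OpenCV 4.12 (cv2) and the standard library are available. Lean on these libraries where they do the work, as an engineer would, in place of code of your own. Each camera call takes 0.05 s, during which the arm holds its last target. There are 200 camera calls.

## Working session

There is one attempt and no reset: what is moved stays moved. The work goes in short steps, Python scripts to look and compute and a tool call to move; the robot and the scene stay as the last step left them, time stands still between calls to the robot, and variables do not carry over. Pictures are saved under pics/ and viewed, at most 14 in all, crops included, and the job is handed in when it is done.

Besides the shell and the picture viewer there is one more tool, called after ">>>" by a JSON object that holds its "fn" and its "kwargs". jog_arm: Moves the arm, as the interface text tells. Shifts and turns lie within -1 to 1; 1 stands for 0.1 m of shift or 180 degrees of turn. Its arguments: {"type":"object","properties":{"rows":{"type":"array","items":{"type":"object","properties":{"translation":{"type":"array","items":{"type":"number"}},"turn":{"type":"array","items":{"type":"number"}},"hand":{"type":"number"}}}},"squeeze":{"type":"number"}},"required":["rows"]}

```bash
mkdir -p pics; cat > h.py <<'E'
import numpy as np, cv2
from workcell import env
def grab(name,fn=None):
    m=env.camera_model(name); im,d=env.get_image(name)
    if fn: cv2.imwrite('pics/'+fn,im[:,:,::-1])
    return m,im,d
def cloud(m,d):
    h,w=d.shape; f=h/2/np.tan(np.radians(m['vertical_fov'])/2)
    v,u=np.mgrid[:h,:w]
    p=np.stack([(u-m['cx'])/f*d,-(v-m['cy'])/f*d,-d],-1)
    return p@np.array(m['rotation']).T+np.array(m['eye'])
E
python3 - <<'E'
from h import *
for n in ('top','scene'):
    m,im,d=grab(n,n+'0.png'); print(n,m); np.savez(n+'0.npz',im=im,d=d,P=cloud(m,d))
print(env.get_obs(),env.grip_point_offset)
E
```

```text
top {'vertical_fov': 42.607387823257795, 'cx': 283.80201506330064, 'cy': 211.6396490905342, 'eye': array([0.27375808, 0.00787524, 1.77868117]), 'rotation': array([[-4.08485410e-02,  9.78374647e-01, -2.02766978e-01],
       [-9.99165005e-01, -4.01672732e-02,  7.47553131e-03],
       [-8.30726299e-04,  2.02903033e-01,  9.79198483e-01]])}
scene {'vertical_fov': 46.835769948834056, 'cx': 281.2834135860259, 'cy': 200.88590866788073, 'eye': array([ 0.90525332, -0.57609263,  1.15403519]), 'rotation': array([[ 0.86349115, -0.42964213,  0.26417923],
       [ 0.50418343,  0.72128715, -0.47491463],
       [ 0.01349425,  0.54327937,  0.83944352]])}
{'time': 0.1, 'joint_positions': array([ 1.06758156e+00,  1.31091862e-01,  1.48919643e+00,  2.53452938e-05,
        1.52302333e+00, -8.53866903e-02]), 'joint_velocities': array([ 0.00014459, -0.00190321, -0.00208992, -0.00210553,  0.00031334,
       -0.00192667]), 'joint_torque': array([ 2.05156968e-03, -5.70943451e+01, -5.01947844e+01, -7.50628573e-07,
        7.87786092e-03,  4.91083517e-05]), 'tool_pos': array([0.2431811 , 0.54794808, 0.23033133]), 'tcp_rot': array([[-9.13971837e-01,  4.05776732e-01, -8.51138297e-04],
       [ 4.05777588e-01,  9.13970633e-01, -1.49366641e-03],
       [ 1.71820333e-04, -1.71054188e-03, -9.99998522e-01]]), 'ft_force': array([-0.39576039, -0.41535281,  0.05422561]), 'wrist_torque': array([ 0.01699631,  0.05114806, -0.01003114]), 'finger_force': 0.0, 'width': 0.9994713552523978} 0.0187
```

View pics/top0.png

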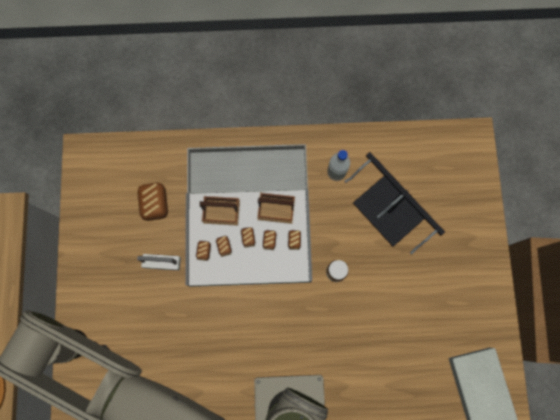

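View pics/scene0.png

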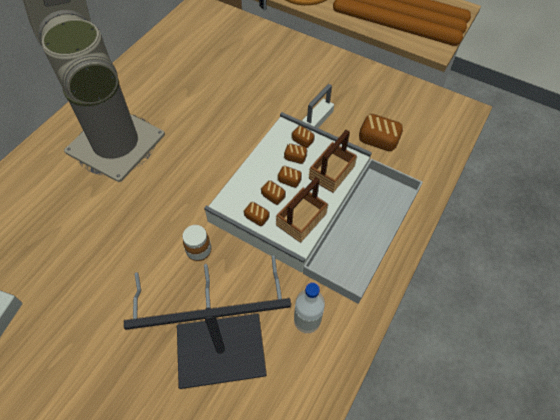

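Top view: 5 bread ends at about (203,249) to (294,239), baskets at (221,210) and (276,207), scraper at (160,261), stand at (395,205), bottle at (340,163), jar at (338,270). The scene view agrees. Next I measure from both depth clouds.

```bash
cat > m.py <<'E'
from h import *
def blobs(P,M,minn=8):
    n,l,s,c=cv2.connectedComponentsWithStats(M.astype(np.uint8),connectivity=8)
    for i in range(1,n):
        if s[i,4]<minn: continue
        q=P[l==i]; r=cv2.minAreaRect((q[:,:2]*1000).astype(np.float32))
        yield i,s[i],q,r
if __name__=='__main__':
  for n in ('top','scene'):
    z=np.load(n+'0.npz'); P=z['P']; im=z['im'].astype(int); d=z['d']
    ok=(d>0)
    reg=ok&(P[...,0]>.25)&(P[...,0]<1.0)&(abs(P[...,1])<.55)
    print(n,'table z',np.median(P[...,2][reg&(P[...,2]<.03)]))
    for nm,lo,hi in (('bars .185',.165,.21),('scr .106',.092,.125),('hooks/rail',.215,.28),('bread',.085,.112)):
        M=reg&(P[...,2]>lo)&(P[...,2]<hi)
        if nm=='scr .106': M&=(P[...,1]>.2)
        print(nm)
        for i,s,q,r in blobs(P,M):
            print('  px',s[:2]+s[2:4]//2,s[4],'mean',q.mean(0).round(4),'zq',np.quantile(q[:,2],[.1,.5,.9]).round(3),'rect c%s s%s a%.1f'%(np.round(r[0],0),np.round(r[1],0),r[2]))
E
python3 m.py
```

```text
top table z 0.0012236390777895512
bars .185
  px [342 156] 94 mean [ 0.7708 -0.1884  0.1961] zq [0.18  0.199 0.204] rect c[ 773. -189.] s[28. 28.] a4.8
  px [275 202] 185 mean [0.6362 0.0208 0.19  ] zq [0.185 0.191 0.195] rect c[637.  21.] s[110.  16.] a80.9
  px [399 201] 16 mean [ 0.6223 -0.3545  0.1868] zq [0.17  0.187 0.208] rect c[ 622. -356.] s[12.  5.] a87.7
  px [217 205] 186 mean [0.6349 0.1966 0.1904] zq [0.185 0.191 0.197] rect c[637. 197.] s[109.  17.] a84.3
scr .106
  px [211 198] 56 mean [0.6747 0.228  0.1112] zq [0.099 0.112 0.121] rect c[673. 225.] s[13. 49.] a1.4
  px [210 214] 88 mean [0.6088 0.2364 0.1109] zq [0.097 0.112 0.12 ] rect c[609. 237.] s[67. 40.] a45.0
  px [218 246] 52 mean [0.526  0.2062 0.0997] zq [0.096 0.1   0.103] rect c[521. 207.] s[55. 14.] a6.3
  px [202 250] 221 mean [0.5102 0.2554 0.1001] zq [0.095 0.1   0.105] rect c[510. 256.] s[41. 60.] a77.9
  px [155 259] 171 mean [0.4864 0.4026 0.1119] zq [0.106 0.112 0.117] rect c[487. 402.] s[110.  15.] a84.1
hooks/rail
  px [394 203] 1020 mean [ 0.6193 -0.3451  0.2529] zq [0.24  0.256 0.262] rect c[ 6
[... 3659 characters left out ...]
1 0.098 0.102] rect c[535.  43.] s[42. 61.] a82.1
  px [316 200] 97 mean [0.6469 0.068  0.0984] zq [0.088 0.098 0.109] rect c[646.  68.] s[ 7. 56.] a84.7
  px [257 212] 349 mean [ 0.5343 -0.0391  0.0973] zq [0.09  0.098 0.102] rect c[532. -37.] s[44. 62.] a85.8
  px [302 221] 309 mean [ 0.6448 -0.0124  0.0996] zq [0.087 0.099 0.11 ] rect c[635.  19.] s[115.  85.] a81.5
  px [194 235] 188 mean [ 0.4325 -0.1721  0.0867] zq [0.085 0.086 0.088] rect c[ 432. -171.] s[55. 55.] a18.4
  px [309 313] 129 mean [ 0.7796 -0.2156  0.0981] zq [0.088 0.097 0.109] rect c[ 775. -209.] s[66. 32.] a13.5
  px [217 339] 42 mean [ 0.6363 -0.3636  0.0981] zq [0.086 0.097 0.11 ] rect c[ 634. -362.] s[22. 10.] a48.0
```

```bash
python3 - <<'E'
from h import *
for n in ('top','scene'):
    z=np.load(n+'0.npz'); P=z['P']; d=z['d']
    M=(d>0)&(P[...,0]>.4)&(P[...,0]<.9)&(P[...,1]<-.14)&(P[...,1]>-.55)
    a=np.radians(-51.2); 
    for it in range(2):
        ex=np.array([np.cos(a),np.sin(a)]); ey=np.array([-ex[1],ex[0]])
        q=P[M]; o=np.array([.582,-.296]); L=np.c_[(q[:,:2]-o)@ex,(q[:,:2]-o)@ey,q[:,2]]
        r=L[(L[:,2]>.235)&(L[:,2]<.28)&(L[:,0]>.06)&(abs(L[:,1])<.18)]
        k=np.polyfit(r[:,1],r[:,0],1); a-=np.arctan(k[0])
    print(n,'yaw',np.degrees(a),'rail x mean',r[:,0].mean(),'x q',np.quantile(r[:,0],[.02,.98]),'y ends',np.quantile(r[:,1],[.01,.99]),'z',np.quantile(r[:,2],[.1,.9]))
    w=L[(L[:,2]>.2)&(L[:,2]<.28)&(L[:,0]<.058)&(L[:,0]>-.06)&(abs(L[:,1])<.18)]
    for c in (-.14,0,.14):
        s=w[abs(w[:,1]-c)<.03]; print(' hook n',len(s),'y',np.median(s[:,1]).round(4),'tipx',s[:,0].min().round(4))
        for lo in np.arange(-.045,.06,.015):
            b=s[(s[:,0]>=lo)&(s[:,0]<lo+.015)]
            if len(b): print('    x %.3f z %.3f n%d y %.4f'%(b[:,0].mean(),np.median(b[:,2]),len(b),b[:,1].mean()))
    # base plate
    b=L[(L[:,2]>.004)&(L[:,2]<.03)&(abs(L[:,1])<.12)&(L[:,0]>-.05)&(L[:,0]<.25)]
    print(' base',b[:,:2].min(0),b[:,:2].max(0))
    # bottle: slices
    B=(d>0)&(np.hypot(P[...,0]-.772,P[...,1]+.195)<.07)
    for lo in np.arange(.03,.21,.02):
        s=P[B&(P[...,2]>=lo)&(P[...,2]<lo+.02)]
        if len(s)>5:
            A=np.c_[2*s[:,:2],np.ones(len(s))]; c=np.linalg.lstsq(A,(s[:,:2]**2).sum(1),rcond=None)[0]
            print(' bottle z %.2f n%d c %.3f %.3f R %.3f'%(lo,len(s),c[0],c[1],np.sqrt(max(0,c[2]+c[0]**2+c[1]**2))))
    # board edges: ledges (z~.072) & top
    T=P[(d>0)&(abs(P[...,2]-.06)<.006)&(P[...,0]>.3)&(P[...,0]<.72)&(abs(P[...,1]-.11)<.23)]
    rr=cv2.minAreaRect((T[:,:2]*1000).astype(np.float32)); print(' board',rr,'z',np.median(T[:,2]))
E
python3 - <<'E'
import cv2;import os
os.chdir('.')
a=cv2.imread('pics/scene0.png')[260:400,110:340]; cv2.imwrite('pics/crop_s.png',cv2.resize(a,None,fx=3.4,fy=3.4,interpolation=2))
E
```

```text
top yaw -51.39293267432285 rail x mean 0.07647177630706557 x q [0.06511129 0.08677661] y ends [-0.15522387  0.15626603] z [0.24963063 0.26226057]
 hook n 86 y -0.1384 tipx -0.0284
    x -0.023 z 0.243 n11 y -0.1390
    x -0.007 z 0.231 n12 y -0.1381
    x 0.008 z 0.234 n18 y -0.1386
    x 0.023 z 0.248 n20 y -0.1384
    x 0.039 z 0.254 n14 y -0.1387
    x 0.052 z 0.253 n11 y -0.1391
 hook n 81 y 0.0012 tipx -0.0294
    x -0.023 z 0.246 n11 y 0.0015
    x -0.007 z 0.229 n12 y 0.0009
    x 0.008 z 0.232 n17 y 0.0019
    x 0.023 z 0.248 n15 y 0.0008
    x 0.037 z 0.252 n15 y 0.0013
    x 0.051 z 0.254 n11 y 0.0015
 hook n 82 y 0.1408 tipx -0.0296
    x -0.024 z 0.248 n11 y 0.1410
    x -0.007 z 0.228 n12 y 0.1406
    x 0.008 z 0.233 n14 y 0.1414
    x 0.022 z 0.247 n19 y 0.1414
    x 0.038 z 0.252 n13 y 0.1414
    x 0.052 z 0.254 n13 y 0.1405
 base [-0.0499982  -0.11981606] [0.24963757 0.11973585]
 bottle z 0.03 n30 c 0.774 -0.190 R 0.033
 bottle z 0.05 n32 c 0.772 -0.189 R 0.031
 bottle z 0.07 n34 c 0.774 -0.189 R 0.033
 bottle z 0.09 n40 c 0.773 -0.189 R 0.033
 bottle z 0.11 n88 c 0.7
[... 1041 characters left out ...]
1382
    x 0.008 z 0.235 n15 y 0.1380
    x 0.023 z 0.249 n18 y 0.1377
    x 0.037 z 0.253 n27 y 0.1382
    x 0.052 z 0.253 n28 y 0.1380
 base [-0.04831808 -0.1194864 ] [0.24316095 0.11846296]
 bottle z 0.03 n70 c 0.771 -0.192 R 0.033
 bottle z 0.05 n80 c 0.771 -0.191 R 0.033
 bottle z 0.07 n87 c 0.771 -0.191 R 0.033
 bottle z 0.09 n92 c 0.771 -0.192 R 0.033
 bottle z 0.11 n197 c 0.772 -0.192 R 0.030
 bottle z 0.13 n308 c 0.772 -0.192 R 0.022
 bottle z 0.15 n67 c 0.772 -0.192 R 0.014
 bottle z 0.17 n30 c 0.771 -0.192 R 0.014
 bottle z 0.19 n171 c 0.772 -0.193 R 0.011
 board ((551.05712890625, 115.1551284790039), (407.035888671875, 300.55523681640625), 89.64816284179688) z 0.06033072592420852
```

View pics/crop_s.png

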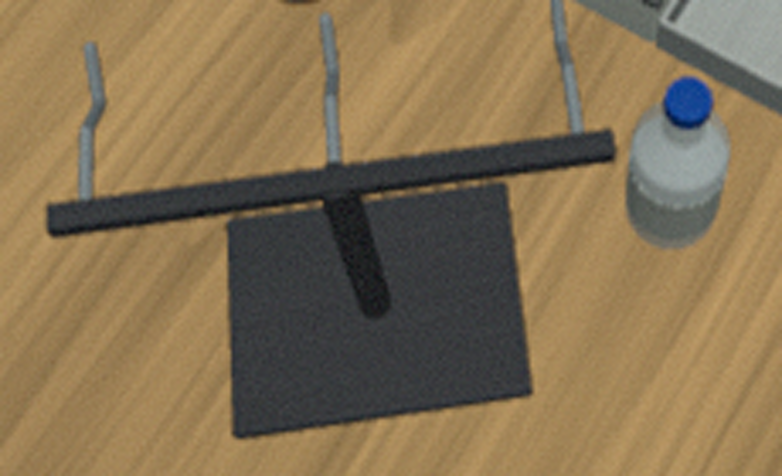

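The crop shows three hooks with their tips towards the robot and the bottle beyond hook2, about 83 mm from its seat. The bottle's shoulder narrows above z=0.12, so baskets go on hook1 and hook0, and the scraper goes on hook2 yawed clear of the bottle. Next is a move planner that prints the rows.

```bash
cat > plan.py <<'E'
from h import *
from scipy.spatial.transform import Rotation as R, Slerp
import json
GO=env.grip_point_offset
def Rt(yaw):   # tool down, tool y at yaw (=item x), tool x = item y
    t=np.radians(yaw); return np.array([[-np.sin(t),np.cos(t),0],[np.cos(t),np.sin(t),0],[0,0,-1]])
def plan(wps,step=.033,start=None):
    """wps: (x,y,z,yaw,hand[,step]) TCP targets in world; prints jog_arm rows."""
    o=env.get_obs(); p,Rm=start or (o['tool_pos'],o['tcp_rot'])
    for w in wps:
        st=w[5] if len(w)>5 else step; tp=np.array(w[:3]); tR=Rt(w[3]); first=True
        while first or np.linalg.norm(tp-p)>.002 or (R.from_matrix(Rm.T@tR).magnitude()>.01):
            first=False
            d=Rm.T@(tp-p); rv=R.from_matrix(Rm.T@tR).as_rotvec()
            n=max(np.abs(d).max()/.0999,np.degrees(np.linalg.norm(rv))/60,1)
            n=int(np.ceil(n-1e-9)); d=d/n; rv=rv/n
            k=int(np.clip(np.ceil(max(np.linalg.norm(d)/st,np.degrees(np.linalg.norm(rv))/8)),1,11))
            rows=[{'translation':(d*i/k/.1).round(2 if i<k else 3).tolist(),'turn':(rv*i/k/np.pi).round(3).tolist(),'hand':w[4]} for i in range(1,k+1)]
            l=rows[-1]; p=p+Rm@(np.array(l['translation'])*.1); Rm=Rm@R.from_rotvec(np.array(l['turn'])*np.pi).as_matrix()
            print(json.dumps(rows).replace('-0.0,','0,').replace('0.0,','0,').replace('-0.0]','0]').replace('0.0]','0]')); 
        print('  ->',p.round(4))
E
python3 - <<'E'
from plan import *
plan([(.54,.12,.30,-9.5,85),(.632,-.008,.30,-9.5,85)],.05)
E
```

```text
[{"translation": [-0.3, -0.18, -0.05], "turn": [0, 0, 0.028], "hand": 85}, {"translation": [-0.59, -0.36, -0.09], "turn": [0, 0, 0.056], "hand": 85}, {"translation": [-0.89, -0.542, -0.139], "turn": [0, 0, 0.084], "hand": 85}]
[{"translation": [-0.4, -0.12, -0.06], "turn": [0, 0, 0.034], "hand": 85}, {"translation": [-0.8, -0.233, -0.111], "turn": [0, 0, 0.067], "hand": 85}]
[{"translation": [-0.42, -0.03, -0.06], "turn": [0, 0, 0.034], "hand": 85}, {"translation": [-0.831, -0.06, -0.111], "turn": [0, 0, 0.067], "hand": 85}]
[{"translation": [-0.41, 0.06, -0.06], "turn": [0, 0, 0.034], "hand": 85}, {"translation": [-0.825, 0.115, -0.111], "turn": [0, 0, 0.067], "hand": 85}]
[{"translation": [-0.39, 0.14, -0.06], "turn": [0, 0, 0.034], "hand": 85}, {"translation": [-0.783, 0.285, -0.11], "turn": [0, 0, 0.067], "hand": 85}]
[{"translation": [-0.35, 0.22, -0.06], "turn": [0, 0, 0.034], "hand": 85}, {"translation": [-0.707, 0.442, -0.111], "turn": [0, 0, 0.068], "hand": 85}]
  -> [0.54 0.12 0.3 ]
[{"translation": [-0.28, 0.28, 0], "turn": [0, 0, 0], "hand": 85}, {"translation": [-0.555, 0.56, 0.001], "turn": [0, 0, 0], "hand": 85}]
[{"translation": [-0.28, 0.28, 0], "turn": [0, 0, 0], "hand": 85}, {"translation": [-0.555, 0.559, 0], "turn": [0, 0.001, 0], "hand": 85}]
  -> [ 0.632 -0.008  0.3  ]
```

>>> {"fn": "jog_arm", "kwargs": {"rows": [{"translation": [-0.3, -0.18, -0.05], "turn": [0, 0, 0.028], "hand": 85}, {"translation": [-0.59, -0.36, -0.09], "turn": [0, 0, 0.056], "hand": 85}, {"translation": [-0.89, -0.542, -0.139], "turn": [0, 0, 0.084], "hand": 85}], "squeeze": 80}}

```text
time: 0.4
tool_pos: [0.3028, 0.4616, 0.2445]
tcp_rot: [[-0.775, 0.632, -0.001], [0.632, 0.775, -0.001], [-0.0, -0.001, -1.0]]
ft_force: [0.9, 0.4, -0.4]
width: 0.997
finger_force: 0.0
```

>>> {"fn": "jog_arm", "kwargs": {"rows": [{"translation": [-0.4, -0.12, -0.06], "turn": [0, 0, 0.034], "hand": 85}, {"translation": [-0.8, -0.233, -0.111], "turn": [0, 0, 0.067], "hand": 85}]}}

```text
time: 0.6
tool_pos: [0.3505, 0.3929, 0.2561]
tcp_rot: [[-0.625, 0.781, -0.0], [0.781, 0.625, -0.001], [-0.0, -0.001, -1.0]]
ft_force: [0.6, 0.7, 0.5]
width: 0.996
finger_force: 0.0
```

>>> {"fn": "jog_arm", "kwargs": {"rows": [{"translation": [-0.42, -0.03, -0.06], "turn": [0, 0, 0.034], "hand": 85}, {"translation": [-0.831, -0.06, -0.111], "turn": [0, 0, 0.067], "hand": 85}]}}

```text
time: 0.8
tool_pos: [0.3982, 0.3242, 0.2673]
tcp_rot: [[-0.447, 0.894, -0.0], [0.894, 0.447, -0.0], [-0.0, -0.0, -1.0]]
ft_force: [0.7, 0.6, -0.4]
width: 0.993
finger_force: 0.0
```

>>> {"fn": "jog_arm", "kwargs": {"rows": [{"translation": [-0.41, 0.06, -0.06], "turn": [0, 0, 0.034], "hand": 85}, {"translation": [-0.825, 0.115, -0.111], "turn": [0, 0, 0.067], "hand": 85}]}}

```text
time: 1.0
tool_pos: [0.4457, 0.2558, 0.2785]
tcp_rot: [[-0.251, 0.968, -0.0], [0.968, 0.251, -0.0], [-0.0, -0.0, -1.0]]
ft_force: [-0.1, 0.6, 0.7]
width: 0.993
finger_force: 0.0
```

>>> {"fn": "jog_arm", "kwargs": {"rows": [{"translation": [-0.39, 0.14, -0.06], "turn": [0, 0, 0.034], "hand": 85}, {"translation": [-0.783, 0.285, -0.11], "turn": [0, 0, 0.067], "hand": 85}]}}

```text
time: 1.2
tool_pos: [0.4932, 0.1873, 0.2895]
tcp_rot: [[-0.043, 0.999, -0.0], [0.999, 0.043, -0.0], [0.0, -0.0, -1.0]]
ft_force: [0.5, -0.5, -0.5]
width: 0.995
finger_force: 0.0
```

>>> {"fn": "jog_arm", "kwargs": {"rows": [{"translation": [-0.35, 0.22, -0.06], "turn": [0, 0, 0.034], "hand": 85}, {"translation": [-0.707, 0.442, -0.111], "turn": [0, 0, 0.068], "hand": 85}]}}

```text
time: 1.4
tool_pos: [0.5408, 0.1188, 0.3005]
tcp_rot: [[0.17, 0.985, -0.0], [0.985, -0.17, 0.0], [-0.0, -0.0, -1.0]]
ft_force: [0.7, 0.4, -0.2]
width: 0.997
finger_force: 0.0
```

>>> {"fn": "jog_arm", "kwargs": {"rows": [{"translation": [-0.28, 0.28, 0], "turn": [0, 0, 0], "hand": 85}, {"translation": [-0.555, 0.56, 0], "turn": [0, 0, 0], "hand": 85}]}}

```text
time: 1.6
tool_pos: [0.5869, 0.0547, 0.3004]
tcp_rot: [[0.166, 0.986, -0.0], [0.986, -0.166, 0.0], [-0.0, -0.0, -1.0]]
ft_force: [0.1, 0.4, -0.5]
width: 0.995
finger_force: 0.0
```

>>> {"fn": "jog_arm", "kwargs": {"rows": [{"translation": [-0.28, 0.28, 0], "turn": [0, 0, 0], "hand": 85}, {"translation": [-0.555, 0.56, 0], "turn": [0, 0, 0], "hand": 85}, {"translation": [-0.555, 0.56, 0], "turn": [0, 0, 0], "hand": 85}]}}

```text
time: 1.9
tool_pos: [0.6334, -0.012, 0.2986]
tcp_rot: [[0.17, 0.985, -0.002], [0.985, -0.17, -0.001], [-0.002, -0.002, -1.0]]
ft_force: [-0.3, -0.0, -0.1]
width: 0.996
finger_force: 0.0
```

```bash
cat > bar.py <<'E'
from m import *
def bar(zlo,zhi,near,rad=.09,name='wrist',fn=None):
    m,im,d=grab(name,fn); P=cloud(m,d)
    M=(d>0)&(P[...,2]>zlo)&(P[...,2]<zhi)&(np.hypot(P[...,0]-near[0],P[...,1]-near[1])<rad)
    for i,s,q,r in blobs(P,M,60):
        print(name,'n',s[4],'z',np.quantile(q[:,2],[.1,.5,.9]).round(4),'rect c%s s%s a%.1f'%(np.round(r[0],1),np.round(r[1],1),r[2]))
E
python3 - <<'E'
from bar import *
bar(.178,.2,(.6365,.02),fn='w1.png')
from plan import *
o=env.get_obs(); print(o['tool_pos'])
m=env.camera_model('wrist'); print(m['eye'],m['rotation'].round(3))
E
```

```text
wrist n 2264 z [0.1899 0.1912 0.1922] rect c[635.1  16.9] s[109.7  14. ] a81.4
[ 0.63259793 -0.00988474  0.29891404]
[0.64579729 0.06544313 0.44190352] [[ 0.986  0.16   0.053]
 [-0.169  0.94   0.297]
 [-0.002 -0.302  0.953]]
```

View pics/w1.png

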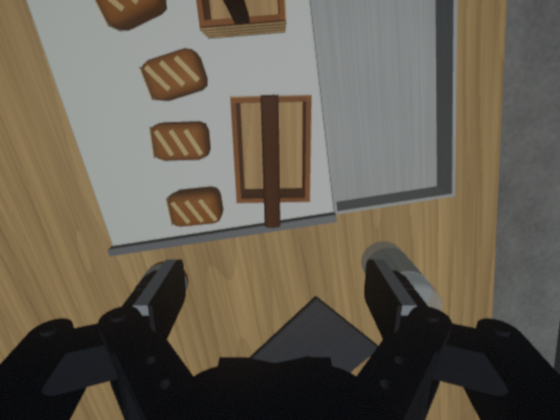

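The wrist view shows the basket2 bar at about (271,95)–(271,227). The fit matches the expected size (110×14 mm, top 0.191). Next: grasp it.

```bash
python3 - <<'E'
from plan import *
plan([(.6309,-.0108,.22,-8.6,85),(.6309,-.0108,.166,-8.6,85,.02)],.05)
E
```

```text
[{"translation": [-0.01, -0.01, 0.39], "turn": [0, 0, -0.003], "hand": 85}, {"translation": [-0.012, -0.013, 0.789], "turn": [-0.001, 0, -0.006], "hand": 85}]
  -> [ 0.6309 -0.0108  0.22  ]
[{"translation": [0, 0, 0.18], "turn": [0, 0, 0], "hand": 85}, {"translation": [0, 0, 0.36], "turn": [0, 0, 0], "hand": 85}, {"translation": [0.001, -0.001, 0.54], "turn": [0, 0, 0], "hand": 85}]
  -> [ 0.6309 -0.0108  0.166 ]
```

>>> {"fn": "jog_arm", "kwargs": {"rows": [{"translation": [-0.01, -0.01, 0.39], "turn": [0, 0, -0.003], "hand": 85}, {"translation": [-0.012, -0.013, 0.789], "turn": [-0.001, 0, -0.006], "hand": 85}]}}

```text
time: 2.15
tool_pos: [0.6316, -0.008, 0.2226]
tcp_rot: [[0.146, 0.989, 0.007], [0.989, -0.146, -0.0], [0.001, 0.007, -1.0]]
ft_force: [0.6, -0.8, -0.9]
width: 0.998
finger_force: 0.0
```

>>> {"fn": "jog_arm", "kwargs": {"rows": [{"translation": [0, 0, 0.18], "turn": [0, 0, 0], "hand": 85}, {"translation": [0, 0, 0.36], "turn": [0, 0, 0], "hand": 85}, {"translation": [0, 0, 0.54], "turn": [0, 0, 0], "hand": 85}, {"translation": [0, 0, 0.54], "turn": [0, 0, 0], "hand": 85}]}}

```text
time: 2.55
tool_pos: [0.6284, -0.0073, 0.1642]
tcp_rot: [[0.146, 0.989, -0.003], [0.989, -0.146, 0.0], [-0.0, -0.003, -1.0]]
ft_force: [-0.3, 0.2, -1.0]
width: 0.994
finger_force: 0.0
```

>>> {"fn": "jog_arm", "kwargs": {"rows": [{"translation": [0, 0, 0], "turn": [0, 0, 0], "hand": 40}, {"translation": [0, 0, 0], "turn": [0, 0, 0], "hand": 20}, {"translation": [0, 0, 0], "turn": [0, 0, 0], "hand": 5}, {"translation": [0, 0, 0], "turn": [0, 0, 0], "hand": 5}, {"translation": [0, 0, 0], "turn": [0, 0, 0], "hand": 5}, {"translation": [0, 0, 0], "turn": [0, 0, 0], "hand": 5}, {"translation": [0, 0, 0], "turn": [0, 0, 0], "hand": 5}]}}

```text
time: 3.25
tool_pos: [0.6314, -0.0088, 0.1686]
tcp_rot: [[0.147, 0.989, 0.005], [0.989, -0.147, -0.001], [-0.0, 0.005, -1.0]]
ft_force: [-1.6, 0.4, 4.6]
width: 0.145
finger_force: 78.7
```

>>> {"fn": "jog_arm", "kwargs": {"rows": [{"translation": [0, 0, -0.2], "turn": [0, 0, 0], "hand": 5}, {"translation": [0, 0, -0.4], "turn": [0, 0, 0], "hand": 5}, {"translation": [0, 0, -0.6], "turn": [0, 0, 0], "hand": 5}, {"translation": [0, 0, -0.8], "turn": [0, 0, 0], "hand": 5}, {"translation": [0, 0, -1.0], "turn": [0, 0, 0], "hand": 5}, {"translation": [0, 0, -1.0], "turn": [0, 0, 0], "hand": 5}]}}

```text
time: 3.85
tool_pos: [0.6319, -0.0087, 0.2707]
tcp_rot: [[0.147, 0.989, 0.008], [0.989, -0.147, -0.001], [0.0, 0.008, -1.0]]
ft_force: [0.9, 0.0, -1.1]
width: 0.15
finger_force: 78.4
```

```bash
python3 - <<'E'
from bar import *
o=env.get_obs(); print(o['tool_pos'])
bar(.27,.31,(.636,.017),fn='w2.png')
E
```

```text
[ 0.63189629 -0.00871846  0.27073756]
wrist n 10466 z [0.2911 0.2933 0.3002] rect c[639.   16.5] s[109.1  39.1] a71.5
```

```bash
python3 - <<'E'
from plan import *
plan([(.4855,-.2185,.262,-51.4,5)],.03)
E
```

```text
[{"translation": [-0.25, -0.13, 0.01], "turn": [0, 0, 0.027], "hand": 5}, {"translation": [-0.51, -0.25, 0.01], "turn": [0, 0, 0.053], "hand": 5}, {"translation": [-0.763, -0.378, 0.02], "turn": [0.001, 0, 0.08], "hand": 5}]
[{"translation": [-0.28, -0.06, 0.01], "turn": [0, 0, 0.026], "hand": 5}, {"translation": [-0.56, -0.12, 0.01], "turn": [0, 0, 0.053], "hand": 5}, {"translation": [-0.834, -0.176, 0.021], "turn": [0, 0, 0.079], "hand": 5}]
[{"translation": [-0.28, 0.01, 0.01], "turn": [0, 0, 0.027], "hand": 5}, {"translation": [-0.57, 0.02, 0.01], "turn": [0, 0, 0.053], "hand": 5}, {"translation": [-0.851, 0.034, 0.02], "turn": [0, -0.001, 0.08], "hand": 5}]
  -> [ 0.4855 -0.2185  0.262 ]
```

>>> {"fn": "jog_arm", "kwargs": {"rows": [{"translation": [-0.25, -0.13, 0.01], "turn": [0, 0, 0.027], "hand": 5}, {"translation": [-0.51, -0.25, 0.01], "turn": [0, 0, 0.053], "hand": 5}, {"translation": [-0.763, -0.378, 0.02], "turn": [0.001, 0, 0.08], "hand": 5}]}}

```text
time: 4.2
tool_pos: [0.5806, -0.0789, 0.2629]
tcp_rot: [[0.391, 0.92, -0.003], [0.92, -0.391, 0.001], [-0.0, -0.003, -1.0]]
ft_force: [-0.3, -0.4, -1.2]
width: 0.144
finger_force: 78.4
```

>>> {"fn": "jog_arm", "kwargs": {"rows": [{"translation": [-0.28, -0.06, 0.01], "turn": [0, 0, 0.026], "hand": 5}, {"translation": [-0.56, -0.12, 0.01], "turn": [0, 0, 0.053], "hand": 5}, {"translation": [-0.834, -0.176, 0.021], "turn": [0, 0, 0.079], "hand": 5}]}}

```text
time: 4.5
tool_pos: [0.5318, -0.1491, 0.261]
tcp_rot: [[0.606, 0.796, -0.003], [0.796, -0.606, 0.001], [-0.001, -0.003, -1.0]]
ft_force: [-0.1, 0.2, -2.7]
width: 0.145
finger_force: 78.4
```

>>> {"fn": "jog_arm", "kwargs": {"rows": [{"translation": [-0.28, 0.01, 0.01], "turn": [0, 0, 0.027], "hand": 5}, {"translation": [-0.57, 0.02, 0.01], "turn": [0, 0, 0.053], "hand": 5}, {"translation": [-0.851, 0.034, 0.02], "turn": [0, -0.001, 0.08], "hand": 5}, {"translation": [-0.851, 0.034, 0.02], "turn": [0, -0.001, 0.08], "hand": 5}]}}

```text
time: 4.9
tool_pos: [0.4823, -0.2205, 0.259]
tcp_rot: [[0.786, 0.618, -0.006], [0.618, -0.786, -0.001], [-0.005, -0.002, -1.0]]
ft_force: [-0.2, 0.5, -2.5]
width: 0.142
finger_force: 78.4
```

```bash
cat > hk.py <<'E'
from h import *
def hooks(names=('wrist',),fn=None):
    a=np.radians(-51.4); ex=np.array([np.cos(a),np.sin(a)]); ey=np.array([-ex[1],ex[0]]); o=np.array([.5815,-.2955])
    for n in names:
        m,im,d=grab(n,fn if n=='wrist' else None); P=cloud(m,d); q=P[d>0]
        L=np.c_[(q[:,:2]-o)@ex,(q[:,:2]-o)@ey,q[:,2]]
        for c in (-.14,0,.14):
            s=L[(L[:,2]>.205)&(L[:,2]<.27)&(L[:,0]<.06)&(L[:,0]>-.045)&(abs(L[:,1]-c)<.03)]
            t=s[s[:,0]<-.01]; b=s[(s[:,0]>.008)&(s[:,0]<.024)]; 
            if len(s)>10: print(n,'hook@%.2f'%c,len(s),'y %.4f'%np.median(s[:,1]),'tip %.4f'%s[:,0].min(), 'seat_x from slopes', [np.median(k[:,2]-g*k[:,0]).round(4) for k,g in ((t,-1),(b,1)) if len(k)], 'level z',np.median(s[s[:,0]>.035][:,2]).round(4))
        r=L[(L[:,2]>.24)&(L[:,2]<.28)&(L[:,0]>.062)&(L[:,0]<.1)&(abs(L[:,1])<.16)]
        if len(r)>50: k=np.polyfit(r[:,1],r[:,0],1); print(n,'rail x@0 %.4f yaw %.2f'%(k[1],-51.4-np.degrees(np.arctan(k[0]))))
E
python3 - <<'E'
from hk import *
o=env.get_obs(); print(o['tool_pos'])
hooks(fn='w3.png')
E
```

```text
[ 0.48233656 -0.22052669  0.25895464]
wrist hook@-0.14 35 y -0.1388 tip 0.0567 seat_x from slopes [] level z 0.2512
wrist hook@0.00 1671 y -0.0015 tip -0.0288 seat_x from slopes [np.float64(0.2233), np.float64(0.2244)] level z nan
  return _methods._mean(a, axis=axis, dtype=dtype,
  ret = ret.dtype.type(ret / rcount)
```

View pics/w3.png

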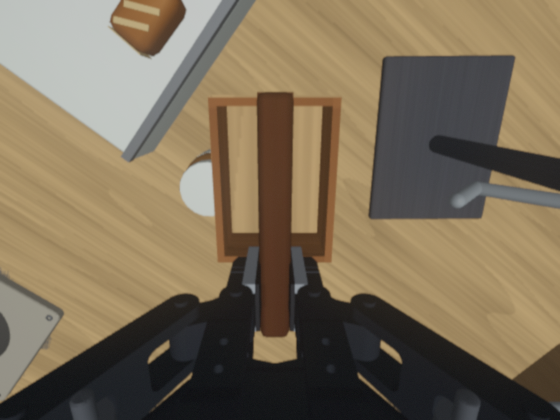

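The wrist view shows basket2 held with its bar at (275,95)–(275,335). Hook1's tip is at (455,200), and its slopes give the seat at (0.580,-0.296), which agrees with the fixed views. Next: insert.

```bash
python3 - <<'E'
from plan import *
plan([(.4855,-.2195,.250,-51.4,5),(.559,-.3128,.250,-51.4,5,.02),(.559,-.3128,.220,-51.4,5,.006)],.03)
E
```

```text
[{"translation": [0.016, 0.016, 0.092], "turn": [-0.001, 0.001, -0.001], "hand": 5}]
  -> [ 0.4855 -0.2195  0.25  ]
[{"translation": [0, 0.2, 0], "turn": [0, 0, 0], "hand": 5}, {"translation": [0, 0.4, 0], "turn": [0, 0, 0], "hand": 5}, {"translation": [-0.004, 0.594, 0], "turn": [0, 0, 0], "hand": 5}]
[{"translation": [0, 0.2, 0], "turn": [0, 0, 0], "hand": 5}, {"translation": [0, 0.4, 0], "turn": [0, 0, 0], "hand": 5}, {"translation": [-0.003, 0.594, 0.001], "turn": [0, 0, 0], "hand": 5}]
  -> [ 0.559  -0.3128  0.25  ]
[{"translation": [0, 0, 0.06], "turn": [0, 0, 0], "hand": 5}, {"translation": [0, 0, 0.12], "turn": [0, 0, 0], "hand": 5}, {"translation": [0, 0, 0.18], "turn": [0, 0, 0], "hand": 5}, {"translation": [0, 0, 0.24], "turn": [0, 0, 0], "hand": 5}, {"translation": [0, 0, 0.3], "turn": [0, 0, 0], "hand": 5}]
  -> [ 0.559  -0.3128  0.22  ]
```

>>> {"fn": "jog_arm", "kwargs": {"rows": [{"translation": [0, 0, 0.1], "turn": [0, 0, 0], "hand": 5}, {"translation": [0, 0, 0.1], "turn": [0, 0, 0], "hand": 5}, {"translation": [0, 0, 0.1], "turn": [0, 0, 0], "hand": 5}, {"translation": [0, 0, 0.1], "turn": [0, 0, 0], "hand": 5}]}}

```text
time: 5.35
tool_pos: [0.4851, -0.2179, 0.2512]
tcp_rot: [[0.782, 0.624, -0.002], [0.624, -0.782, -0.002], [-0.003, -0.0, -1.0]]
ft_force: [0.0, -0.4, -1.7]
width: 0.145
finger_force: 78.3
```

>>> {"fn": "jog_arm", "kwargs": {"rows": [{"translation": [0, 0, 0], "turn": [0, 0, 0], "hand": 5}, {"translation": [0, 0, 0], "turn": [0, 0, 0], "hand": 5}]}}

```text
time: 5.55
tool_pos: [0.4851, -0.2183, 0.2517]
tcp_rot: [[0.782, 0.623, -0.002], [0.623, -0.782, -0.002], [-0.003, 0.001, -1.0]]
ft_force: [-0.1, 0.6, -2.0]
width: 0.143
finger_force: 78.3
```

>>> {"fn": "jog_arm", "kwargs": {"rows": [{"translation": [0, 0, 0], "turn": [0, 0, 0], "hand": 5}]}}

```text
time: 5.65
tool_pos: [0.485, -0.2184, 0.2517]
tcp_rot: [[0.782, 0.623, -0.002], [0.623, -0.782, -0.002], [-0.003, 0.001, -1.0]]
ft_force: [0.3, 0.3, -1.7]
width: 0.142
finger_force: 78.3
```

>>> {"fn": "jog_arm", "kwargs": {"rows": [{"translation": [0, 0.15, 0], "turn": [0, 0, 0], "hand": 5}, {"translation": [0, 0.3, 0], "turn": [0, 0, 0], "hand": 5}, {"translation": [0, 0.45, 0.01], "turn": [0, 0, 0], "hand": 5}, {"translation": [0, 0.6, 0.01], "turn": [0, 0, 0], "hand": 5}]}}

```text
time: 6.05
tool_pos: [0.5225, -0.2659, 0.2504]
tcp_rot: [[0.782, 0.623, -0.002], [0.623, -0.782, -0.002], [-0.003, 0.0, -1.0]]
ft_force: [1.0, -0.0, -2.2]
width: 0.148
finger_force: 78.4
```

>>> {"fn": "jog_arm", "kwargs": {"rows": [{"translation": [0, 0.15, 0], "turn": [0, 0, 0], "hand": 5}, {"translation": [0, 0.3, 0], "turn": [0, 0, 0], "hand": 5}, {"translation": [0, 0.45, 0], "turn": [0, 0, 0], "hand": 5}, {"translation": [-0.01, 0.55, 0], "turn": [0, 0, 0], "hand": 5}, {"translation": [-0.01, 0.6, 0], "turn": [0, 0, 0], "hand": 5}, {"translation": [-0.01, 0.6, 0], "turn": [0, 0, 0], "hand": 5}, {"translation": [-0.01, 0.6, 0], "turn": [0, 0, 0], "hand": 5}, {"translation": [-0.01, 0.6, 0], "turn": [0, 0, 0], "hand": 5}]}}

```text
time: 6.85
tool_pos: [0.5586, -0.3126, 0.2506]
tcp_rot: [[0.782, 0.623, -0.002], [0.623, -0.782, -0.002], [-0.003, 0.0, -1.0]]
ft_force: [-0.1, 0.2, -2.3]
width: 0.144
finger_force: 78.4
```

Threaded without contact. Next, lower it about 30 mm and watch the force.

>>> {"fn": "jog_arm", "kwargs": {"rows": [{"translation": [0, 0, 0.06], "turn": [0, 0, 0], "hand": 5}, {"translation": [0, 0, 0.12], "turn": [0, 0, 0], "hand": 5}, {"translation": [0, 0, 0.18], "turn": [0, 0, 0], "hand": 5}, {"translation": [0, 0, 0.23], "turn": [0, 0, 0], "hand": 5}, {"translation": [0, 0, 0.26], "turn": [0, 0, 0], "hand": 5}, {"translation": [0, 0, 0.28], "turn": [0, 0, 0], "hand": 5}, {"translation": [0, 0, 0.28], "turn": [0, 0, 0], "hand": 5}, {"translation": [0, 0, 0.28], "turn": [0, 0, 0], "hand": 5}]}}

```text
time: 7.65
tool_pos: [0.5588, -0.3131, 0.2227]
tcp_rot: [[0.782, 0.623, -0.002], [0.623, -0.782, -0.002], [-0.003, 0.0, -1.0]]
ft_force: [0.4, -0.5, -1.8]
width: 0.145
finger_force: 78.5
```

```bash
python3 - <<'E'
from h import *
m,im,d=grab('scene'); a=im[240:380,110:340,::-1]; cv2.imwrite('pics/s2.png',cv2.resize(a,None,fx=3.4,fy=3.4,interpolation=2))
E
```

```text
(no output)
```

View pics/s2.png

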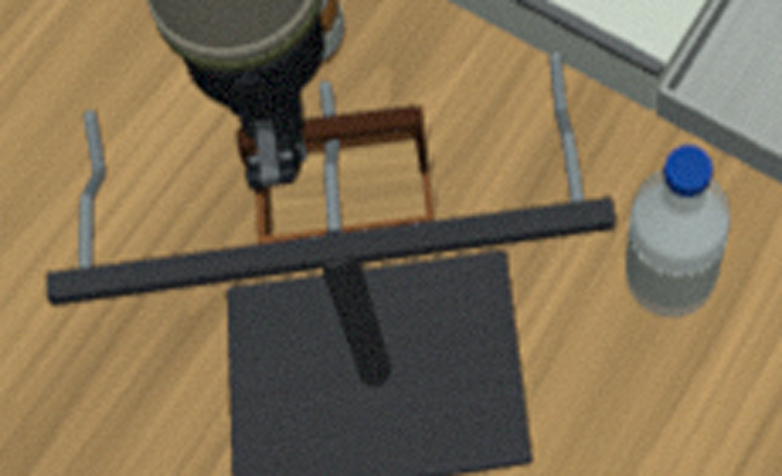

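The scene crop shows the hook1 wire running through the handle at (330,130), with the bar in the V. The force still shows the basket's weight, so I lower it in small steps.

>>> {"fn": "jog_arm", "kwargs": {"rows": [{"translation": [0, 0, 0.01], "turn": [0, 0, 0], "hand": 5}, {"translation": [0, 0, 0.015], "turn": [0, 0, 0], "hand": 5}, {"translation": [0, 0, 0.015], "turn": [0, 0, 0], "hand": 5}]}}

```text
time: 8.0
tool_pos: [0.559, -0.3132, 0.2214]
tcp_rot: [[0.782, 0.623, -0.001], [0.623, -0.782, -0.002], [-0.002, 0.001, -1.0]]
ft_force: [1.0, 0.2, -0.2]
width: 0.145
finger_force: 78.7
```

>>> {"fn": "jog_arm", "kwargs": {"rows": [{"translation": [0, 0, 0.01], "turn": [0, 0, 0], "hand": 5}, {"translation": [0, 0, 0.01], "turn": [0, 0, 0], "hand": 5}, {"translation": [0, 0, 0.01], "turn": [0, 0, 0], "hand": 5}]}}

```text
time: 8.3
tool_pos: [0.5591, -0.3134, 0.2207]
tcp_rot: [[0.782, 0.623, -0.001], [0.623, -0.782, -0.003], [-0.002, 0.002, -1.0]]
ft_force: [0.4, -0.2, 3.9]
width: 0.144
finger_force: 79.2
```

>>> {"fn": "jog_arm", "kwargs": {"rows": [{"translation": [0, 0, 0.01], "turn": [0, 0, 0], "hand": 5}, {"translation": [0, 0, 0.01], "turn": [0, 0, 0], "hand": 5}, {"translation": [0, 0, 0.01], "turn": [0, 0, 0], "hand": 5}]}}

```text
time: 8.6
tool_pos: [0.5592, -0.3135, 0.2202]
tcp_rot: [[0.782, 0.623, -0.0], [0.623, -0.782, -0.003], [-0.002, 0.002, -1.0]]
ft_force: [0.6, -1.5, 7.0]
width: 0.141
finger_force: 79.7
```

>>> {"fn": "jog_arm", "kwargs": {"rows": [{"translation": [0, 0, -0.01], "turn": [0, 0, 0], "hand": 16}, {"translation": [0, 0, -0.01], "turn": [0, 0, 0], "hand": 20}, {"translation": [0, 0, -0.01], "turn": [0, 0, 0], "hand": 30}, {"translation": [0, 0, -0.01], "turn": [0, 0, 0], "hand": 45}, {"translation": [0, 0, -0.01], "turn": [0, 0, 0], "hand": 45}, {"translation": [0, 0, -0.01], "turn": [0, 0, 0], "hand": 45}]}}

```text
time: 9.2
tool_pos: [0.5587, -0.313, 0.2198]
tcp_rot: [[0.782, 0.623, -0.002], [0.623, -0.782, -0.002], [-0.003, -0.0, -1.0]]
ft_force: [0.6, 0.4, 0.7]
width: 0.527
finger_force: 0.0
```

>>> {"fn": "jog_arm", "kwargs": {"rows": [{"translation": [0, 0, -0.15], "turn": [0, 0, 0], "hand": 45}, {"translation": [0, 0, -0.35], "turn": [0, 0, 0], "hand": 45}, {"translation": [0, 0, -0.65], "turn": [0, 0, 0], "hand": 45}, {"translation": [0, 0, -0.9], "turn": [0, 0, 0], "hand": 45}, {"translation": [0, 0, -0.9], "turn": [0, 0, 0], "hand": 45}, {"translation": [0, 0, -0.9], "turn": [0, 0, 0], "hand": 45}]}}

```text
time: 9.8
tool_pos: [0.5593, -0.3132, 0.3119]
tcp_rot: [[0.782, 0.623, 0.0], [0.623, -0.782, -0.003], [-0.002, 0.003, -1.0]]
ft_force: [-0.4, 0.7, -0.1]
width: 0.527
finger_force: 0.0
```

```bash
python3 - <<'E'
from plan import *
from bar import bar
print(env.get_obs()['tool_pos'])
bar(.225,.262,(.58,-.296),.05)
bar(.225,.262,(.58,-.296),.05,'scene')
for n in('top','scene'): bar(.178,.2,(.6365,.196),.09,n)
plan([(.50,-.20,.33,-40,85),(.6307,.168,.31,-5.5,85)],.05)
E
```

```text
[ 0.55934901 -0.31320219  0.31185109]
wrist n 3901 z [0.2414 0.2438 0.2509] rect c[ 580.6 -296.8] s[81.8 75.8] a80.3
scene n 461 z [0.2371 0.2427 0.2496] rect c[ 582.8 -296.6] s[81.  70.7] a80.2
top n 178 z [0.1851 0.1908 0.195 ] rect c[635.8 197.1] s[110.2  15.3] a83.9
scene n 220 z [0.1847 0.1903 0.1936] rect c[634.1 194.1] s[111.3  15. ] a85.1
[{"translation": [0.06, -0.31, -0.05], "turn": [0, 0, -0.016], "hand": 85}, {"translation": [0.122, -0.622, -0.107], "turn": [0, 0.001, -0.032], "hand": 85}]
[{"translation": [0.09, -0.3, -0.05], "turn": [0, 0, -0.016], "hand": 85}, {"translation": [0.184, -0.607, -0.106], "turn": [-0.001, 0, -0.032], "hand": 85}]
  -> [ 0.5  -0.2   0.33]
[{"translation": [0.46, -0.17, 0.02], "turn": [0, 0, -0.024], "hand": 85}, {"translation": [0.915, -0.341, 0.05], "turn": [0, 0, -0.048], "hand": 85}]
[{"translation": [0.48, -0.1, 0.02], "turn": [0, 0, -0.024], "hand": 85}, {"translation": [0.956, -0.199, 0.049], "turn": [0, 0, -0.048], "hand": 85}]
[{"translation": [0.49, -0.03, 0.02], "turn": [0, 0, -0.024], "hand": 85}, {"translation": [0.975, -0.053, 0.05], "turn": [0, 0, -0.048], "hand": 85}]
[{"translation": [0.49, 0.05, 0.02], "turn": [0, 0, -0.024], "hand": 85}, {"translation": [0.971, 0.093, 0.049], "turn": [0, 0, -0.047], "hand": 85}]
  -> [0.6307 0.168  0.31  ]
```

>>> {"fn": "jog_arm", "kwargs": {"rows": [{"translation": [0.06, -0.31, -0.05], "turn": [0, 0, -0.016], "hand": 85}, {"translation": [0.122, -0.622, -0.107], "turn": [0, 0, -0.032], "hand": 85}]}}

```text
time: 10.2
tool_pos: [0.5286, -0.2561, 0.3183]
tcp_rot: [[0.715, 0.699, -0.006], [0.699, -0.715, 0.0], [-0.004, -0.004, -1.0]]
ft_force: [-0.2, -0.5, 0.7]
width: 0.848
finger_force: 0.0
```

>>> {"fn": "jog_arm", "kwargs": {"rows": [{"translation": [0.09, -0.3, -0.05], "turn": [0, 0, -0.016], "hand": 85}, {"translation": [0.184, -0.607, -0.106], "turn": [0, 0, -0.032], "hand": 85}]}}

```text
time: 10.4
tool_pos: [0.4994, -0.1991, 0.33]
tcp_rot: [[0.641, 0.768, -0.004], [0.768, -0.641, -0.001], [-0.003, -0.003, -1.0]]
ft_force: [0.7, 0.1, -0.0]
width: 0.997
finger_force: 0.0
```

>>> {"fn": "jog_arm", "kwargs": {"rows": [{"translation": [0.46, -0.17, 0.02], "turn": [0, 0, -0.024], "hand": 85}, {"translation": [0.915, -0.341, 0.05], "turn": [0, 0, -0.048], "hand": 85}]}}

```text
time: 10.6
tool_pos: [0.5327, -0.1073, 0.3259]
tcp_rot: [[0.519, 0.855, -0.002], [0.855, -0.519, -0.002], [-0.003, -0.0, -1.0]]
ft_force: [1.6, -0.4, 0.2]
width: 0.994
finger_force: 0.0
```

>>> {"fn": "jog_arm", "kwargs": {"rows": [{"translation": [0.48, -0.1, 0.02], "turn": [0, 0, -0.024], "hand": 85}, {"translation": [0.956, -0.199, 0.049], "turn": [0, 0, -0.048], "hand": 85}]}}

```text
time: 10.8
tool_pos: [0.5657, -0.0144, 0.32]
tcp_rot: [[0.383, 0.924, -0.003], [0.924, -0.383, -0.002], [-0.003, -0.002, -1.0]]
ft_force: [0.7, -1.8, 0.8]
width: 1.0
finger_force: 0.0
```

>>> {"fn": "jog_arm", "kwargs": {"rows": [{"translation": [0.49, -0.03, 0.02], "turn": [0, 0, -0.024], "hand": 85}, {"translation": [0.975, -0.053, 0.05], "turn": [0, 0, -0.048], "hand": 85}]}}

```text
time: 11.0
tool_pos: [0.5984, 0.0778, 0.3146]
tcp_rot: [[0.24, 0.971, -0.003], [0.971, -0.24, -0.002], [-0.003, -0.003, -1.0]]
ft_force: [-0.3, -0.5, -0.3]
width: 0.994
finger_force: 0.0
```

>>> {"fn": "jog_arm", "kwargs": {"rows": [{"translation": [0.49, 0.05, 0.02], "turn": [0, 0, -0.024], "hand": 85}, {"translation": [0.971, 0.093, 0.049], "turn": [0, 0, -0.047], "hand": 85}, {"translation": [0.971, 0.093, 0.049], "turn": [0, 0, -0.047], "hand": 85}, {"translation": [0.971, 0.093, 0.049], "turn": [0, 0, -0.047], "hand": 85}, {"translation": [0.971, 0.093, 0.049], "turn": [0, 0, -0.047], "hand": 85}, {"translation": [0.971, 0.093, 0.049], "turn": [0, 0, -0.047], "hand": 85}]}}

```text
time: 11.6
tool_pos: [0.631, 0.1663, 0.3107]
tcp_rot: [[0.099, 0.995, -0.002], [0.995, -0.099, -0.002], [-0.002, -0.002, -1.0]]
ft_force: [0.3, -0.3, 0.6]
width: 0.995
finger_force: 0.0
```

```bash
python3 - <<'E'
from plan import *
from bar import bar
print(env.get_obs()['tool_pos'])
bar(.178,.2,(.635,.196))
E
```

```text
[0.6310072  0.16629781 0.31072271]
wrist n 2080 z [0.1898 0.1912 0.1923] rect c[634.1 194.2] s[109.9  13.8] a83.9
```

>>> {"fn": "jog_arm", "kwargs": {"rows": [{"translation": [0.01, 0, 0.35], "turn": [0, 0, 0.002], "hand": 85}, {"translation": [0.01, 0, 0.7], "turn": [0, 0, 0.002], "hand": 85}, {"translation": [0.01, 0, 0.8], "turn": [0, 0, 0.002], "hand": 85}]}}

```text
time: 11.95
tool_pos: [0.6289, 0.167, 0.226]
tcp_rot: [[0.105, 0.994, -0.008], [0.994, -0.105, -0.003], [-0.004, -0.008, -1.0]]
ft_force: [-1.2, 0.3, -1.0]
width: 0.995
finger_force: 0.0
```

>>> {"fn": "jog_arm", "kwargs": {"rows": [{"translation": [0, 0, 0.2], "turn": [0, 0, 0], "hand": 85}, {"translation": [0, 0, 0.4], "turn": [0, 0, 0], "hand": 85}, {"translation": [0, 0, 0.6], "turn": [0, 0, 0], "hand": 85}, {"translation": [0, 0, 0.637], "turn": [0, 0, 0], "hand": 85}, {"translation": [0, 0, 0.637], "turn": [0, 0, 0], "hand": 85}, {"translation": [0, 0, 0.637], "turn": [0, 0, 0], "hand": 85}]}}

```text
time: 12.55
tool_pos: [0.6318, 0.1683, 0.1687]
tcp_rot: [[0.104, 0.995, 0.0], [0.995, -0.104, -0.001], [-0.001, 0.0, -1.0]]
ft_force: [1.1, 0.1, 0.6]
width: 0.991
finger_force: 0.0
```

>>> {"fn": "jog_arm", "kwargs": {"rows": [{"translation": [0, 0, 0], "turn": [0, 0, 0], "hand": 40}, {"translation": [0, 0, 0], "turn": [0, 0, 0], "hand": 20}, {"translation": [0, 0, 0], "turn": [0, 0, 0], "hand": 5}, {"translation": [0, 0, 0], "turn": [0, 0, 0], "hand": 5}, {"translation": [0, 0, 0], "turn": [0, 0, 0], "hand": 5}, {"translation": [0, 0, 0], "turn": [0, 0, 0], "hand": 5}, {"translation": [0, 0, 0], "turn": [0, 0, 0], "hand": 5}]}}

```text
time: 13.25
tool_pos: [0.6311, 0.1684, 0.1669]
tcp_rot: [[0.103, 0.995, -0.002], [0.995, -0.103, -0.002], [-0.002, -0.001, -1.0]]
ft_force: [0.3, -0.3, 1.3]
width: 0.145
finger_force: 78.3
```

>>> {"fn": "jog_arm", "kwargs": {"rows": [{"translation": [0, 0, -0.2], "turn": [0, 0, 0], "hand": 5}, {"translation": [0, 0, -0.4], "turn": [0, 0, 0], "hand": 5}, {"translation": [0, 0, -0.6], "turn": [0, 0, 0], "hand": 5}, {"translation": [0, 0, -0.8], "turn": [0, 0, 0], "hand": 5}, {"translation": [0, 0, -1.0], "turn": [0, 0, 0], "hand": 5}, {"translation": [0, 0, -1.0], "turn": [0, 0, 0], "hand": 5}, {"translation": [0, 0, -1.0], "turn": [0, 0, 0], "hand": 5}, {"translation": [0, 0, -1.0], "turn": [0, 0, 0], "hand": 5}]}}

```text
time: 14.05
tool_pos: [0.6303, 0.1685, 0.2645]
tcp_rot: [[0.103, 0.995, -0.005], [0.995, -0.103, -0.002], [-0.003, -0.005, -1.0]]
ft_force: [-1.0, 0.1, -2.3]
width: 0.148
finger_force: 78.1
```

```bash
python3 - <<'E'
from plan import *
print(env.get_obs()['tool_pos'])
plan([(.3746,-.3064,.251,-51.4,5)],.04)
E
```

```text
[0.63031308 0.16845871 0.26454709]
[{"translation": [-0.33, -0.14, 0.01], "turn": [0, 0, 0.017], "hand": 5}, {"translation": [-0.66, -0.27, 0.02], "turn": [0, 0, 0.034], "hand": 5}, {"translation": [-0.997, -0.41, 0.032], "turn": [0, 0, 0.051], "hand": 5}]
[{"translation": [-0.28, -0.07, 0.01], "turn": [0, 0, 0.013], "hand": 5}, {"translation": [-0.56, -0.13, 0.02], "turn": [0, 0, 0.027], "hand": 5}, {"translation": [-0.84, -0.197, 0.026], "turn": [0, 0, 0.04], "hand": 5}]
[{"translation": [-0.29, -0.03, 0.01], "turn": [0, 0, 0.013], "hand": 5}, {"translation": [-0.57, -0.06, 0.02], "turn": [0, 0, 0.027], "hand": 5}, {"translation": [-0.858, -0.09, 0.025], "turn": [0, 0, 0.04], "hand": 5}]
[{"translation": [-0.29, 0.01, 0.01], "turn": [0, 0, 0.014], "hand": 5}, {"translation": [-0.58, 0.01, 0.02], "turn": [0, 0, 0.027], "hand": 5}, {"translation": [-0.863, 0.019, 0.026], "turn": [0, 0.001, 0.041], "hand": 5}]
[{"translation": [-0.28, 0.04, 0.01], "turn": [0, 0, 0.013], "hand": 5}, {"translation": [-0.57, 0.09, 0.02], "turn": [0, 0, 0.027], "hand": 5}, {"translation": [-0.853, 0.129, 0.023], "turn": [0, 0, 0.04], "hand": 5}]
[{"translation": [-0.28, 0.08, 0.01], "turn": [0, 0, 0.014], "hand": 5}, {"translation": [-0.55, 0.16, 0.01], "turn": [0, 0, 0.027], "hand": 5}, {"translation": [-0.831, 0.235, 0.022], "turn": [-0.001, 0.001, 0.041], "hand": 5}]
  -> [ 0.3746 -0.3064  0.251 ]
```

>>> {"fn": "jog_arm", "kwargs": {"rows": [{"translation": [-0.33, -0.14, 0.01], "turn": [0, 0, 0.017], "hand": 5}, {"translation": [-0.66, -0.27, 0.02], "turn": [0, 0, 0.034], "hand": 5}, {"translation": [-0.997, -0.41, 0.03], "turn": [0, 0, 0.051], "hand": 5}]}}

```text
time: 14.35
tool_pos: [0.5785, 0.0729, 0.2617]
tcp_rot: [[0.262, 0.965, -0.005], [0.965, -0.262, -0.002], [-0.003, -0.005, -1.0]]
ft_force: [0.5, -0.4, -0.8]
width: 0.145
finger_force: 78.2
```

>>> {"fn": "jog_arm", "kwargs": {"rows": [{"translation": [-0.28, -0.07, 0.01], "turn": [0, 0, 0.013], "hand": 5}, {"translation": [-0.56, -0.13, 0.02], "turn": [0, 0, 0.027], "hand": 5}, {"translation": [-0.84, -0.197, 0.026], "turn": [0, 0, 0.04], "hand": 5}]}}

```text
time: 14.65
tool_pos: [0.5376, -0.0032, 0.2597]
tcp_rot: [[0.381, 0.924, -0.005], [0.924, -0.381, -0.002], [-0.003, -0.004, -1.0]]
ft_force: [0.5, -0.9, -0.3]
width: 0.148
finger_force: 78.2
```

>>> {"fn": "jog_arm", "kwargs": {"rows": [{"translation": [-0.29, -0.03, 0.01], "turn": [0, 0, 0.013], "hand": 5}, {"translation": [-0.57, -0.06, 0.02], "turn": [0, 0, 0.027], "hand": 5}, {"translation": [-0.858, -0.09, 0.025], "turn": [0, 0, 0.04], "hand": 5}]}}

```text
time: 14.95
tool_pos: [0.4967, -0.0789, 0.2575]
tcp_rot: [[0.494, 0.869, -0.005], [0.869, -0.494, -0.001], [-0.003, -0.003, -1.0]]
ft_force: [0.1, 0.4, -1.5]
width: 0.148
finger_force: 78.2
```

>>> {"fn": "jog_arm", "kwargs": {"rows": [{"translation": [-0.29, 0.01, 0.01], "turn": [0, 0, 0.014], "hand": 5}, {"translation": [-0.58, 0.01, 0.02], "turn": [0, 0, 0.027], "hand": 5}, {"translation": [-0.863, 0.019, 0.026], "turn": [0, 0.001, 0.041], "hand": 5}]}}

```text
time: 15.25
tool_pos: [0.4558, -0.1548, 0.2552]
tcp_rot: [[0.602, 0.799, -0.003], [0.799, -0.602, 0.002], [-0.0, -0.003, -1.0]]
ft_force: [0.5, 0.7, -0.4]
width: 0.146
finger_force: 78.2
```

>>> {"fn": "jog_arm", "kwargs": {"rows": [{"translation": [-0.28, 0.04, 0.01], "turn": [0, 0, 0.013], "hand": 5}, {"translation": [-0.57, 0.09, 0.02], "turn": [0, 0, 0.027], "hand": 5}, {"translation": [-0.853, 0.129, 0.023], "turn": [0, 0, 0.04], "hand": 5}]}}

```text
time: 15.55
tool_pos: [0.415, -0.2308, 0.2528]
tcp_rot: [[0.697, 0.717, -0.002], [0.717, -0.697, 0.002], [-0.0, -0.003, -1.0]]
ft_force: [0.9, -0.4, -0.9]
width: 0.143
finger_force: 78.2
```

>>> {"fn": "jog_arm", "kwargs": {"rows": [{"translation": [-0.28, 0.08, 0.01], "turn": [0, 0, 0.014], "hand": 5}, {"translation": [-0.55, 0.16, 0.01], "turn": [0, 0, 0.027], "hand": 5}, {"translation": [-0.831, 0.235, 0.022], "turn": [-0.001, 0.001, 0.041], "hand": 5}, {"translation": [-0.831, 0.235, 0.022], "turn": [-0.001, 0.001, 0.041], "hand": 5}, {"translation": [-0.831, 0.235, 0.022], "turn": [-0.001, 0.001, 0.041], "hand": 5}, {"translation": [-0.831, 0.235, 0.022], "turn": [-0.001, 0.001, 0.041], "hand": 5}, {"translation": [-0.831, 0.235, 0.022], "turn": [-0.001, 0.001, 0.041], "hand": 5}]}}

```text
time: 16.25
tool_pos: [0.3758, -0.3054, 0.252]
tcp_rot: [[0.781, 0.624, 0.004], [0.624, -0.781, 0.001], [0.004, 0.001, -1.0]]
ft_force: [-0.1, -0.5, -1.8]
width: 0.143
finger_force: 78.2
```

```bash
python3 - <<'E' 2>/dev/null
from plan import *
from hk import hooks
print(env.get_obs()['tool_pos'],env.get_obs()['tcp_rot'].round(3))
hooks(('wrist','scene'))
plan([(.4496,-.4002,.249,-51.4,5)],.015)
E
```

```text
[ 0.3757838  -0.30540671  0.25200898] [[ 0.781  0.624  0.004]
 [ 0.624 -0.781  0.001]
 [ 0.004  0.001 -1.   ]]
wrist hook@-0.14 1644 y -0.1413 tip -0.0291 seat_x from slopes [np.float64(0.2231), np.float64(0.2243)] level z nan
scene hook@-0.14 180 y -0.1404 tip -0.0290 seat_x from slopes [np.float64(0.2222), np.float64(0.2252)] level z 0.2525
scene hook@0.00 352 y -0.0008 tip -0.0293 seat_x from slopes [np.float64(0.2239), np.float64(0.2246)] level z 0.2529
scene hook@0.14 152 y 0.1381 tip -0.0265 seat_x from slopes [np.float64(0.2239), np.float64(0.2248)] level z 0.253
scene rail x@0 0.0813 yaw -51.40
[{"translation": [0, 0.12, 0], "turn": [0, 0, 0], "hand": 5}, {"translation": [0, 0.24, 0.01], "turn": [0, 0, 0], "hand": 5}, {"translation": [0, 0.36, 0.01], "turn": [0, 0, 0], "hand": 5}, {"translation": [-0.01, 0.48, 0.01], "turn": [0, 0, 0], "hand": 5}, {"translation": [-0.007, 0.6, 0.018], "turn": [0, -0.001, 0], "hand": 5}]
[{"translation": [0, 0.15, 0], "turn": [0, 0, 0], "hand": 5}, {"translation": [0, 0.3, 0.01], "turn": [0, 0, 0], "hand": 5}, {"translation": [-0.01, 0.45, 0.01], "turn": [0, 0, 0], "hand": 5}, {"translation": [-0.007, 0.6, 0.017], "turn": [0.001, 0, 0], "hand": 5}]
  -> [ 0.4496 -0.4002  0.249 ]
```

Hook0 is confirmed at the expected place. Next: insert and lower.

>>> {"fn": "jog_arm", "kwargs": {"rows": [{"translation": [0, 0.12, 0], "turn": [0, 0, 0], "hand": 5}, {"translation": [0, 0.24, 0], "turn": [0, 0, 0], "hand": 5}, {"translation": [0, 0.36, 0.01], "turn": [0, 0, 0], "hand": 5}, {"translation": [-0.01, 0.48, 0.01], "turn": [0, 0, 0], "hand": 5}, {"translation": [-0.01, 0.6, 0.01], "turn": [0, -0.001, 0], "hand": 5}]}}

```text
time: 16.85
tool_pos: [0.4126, -0.3538, 0.2515]
tcp_rot: [[0.782, 0.624, 0.002], [0.624, -0.782, -0.001], [0.0, 0.002, -1.0]]
ft_force: [0.1, 0.4, -1.4]
width: 0.143
finger_force: 78.2
```

>>> {"fn": "jog_arm", "kwargs": {"rows": [{"translation": [0, 0.15, 0], "turn": [0, 0, 0], "hand": 5}, {"translation": [0, 0.3, 0], "turn": [0, 0, 0], "hand": 5}, {"translation": [-0.01, 0.45, 0.01], "turn": [0, 0, 0], "hand": 5}, {"translation": [-0.01, 0.55, 0.01], "turn": [0, 0, 0], "hand": 5}, {"translation": [-0.01, 0.6, 0.01], "turn": [0, 0, 0], "hand": 5}, {"translation": [-0.01, 0.6, 0.01], "turn": [0, 0, 0], "hand": 5}, {"translation": [-0.01, 0.6, 0.01], "turn": [0, 0, 0], "hand": 5}, {"translation": [-0.01, 0.6, 0.01], "turn": [0, 0, 0], "hand": 5}]}}

```text
time: 17.65
tool_pos: [0.4484, -0.401, 0.2508]
tcp_rot: [[0.782, 0.623, 0.002], [0.623, -0.782, -0.001], [0.0, 0.002, -1.0]]
ft_force: [1.1, -0.3, -0.3]
width: 0.149
finger_force: 78.2
```

>>> {"fn": "jog_arm", "kwargs": {"rows": [{"translation": [0, 0, 0.06], "turn": [0, 0, 0], "hand": 5}, {"translation": [0, 0, 0.12], "turn": [0, 0, 0], "hand": 5}, {"translation": [0, 0, 0.18], "turn": [0, 0, 0], "hand": 5}, {"translation": [0, 0, 0.23], "turn": [0, 0, 0], "hand": 5}, {"translation": [0, 0, 0.26], "turn": [0, 0, 0], "hand": 5}, {"translation": [0, 0, 0.28], "turn": [0, 0, 0], "hand": 5}, {"translation": [0, 0, 0.28], "turn": [0, 0, 0], "hand": 5}, {"translation": [0, 0, 0.28], "turn": [0, 0, 0], "hand": 5}]}}

```text
time: 18.45
tool_pos: [0.4487, -0.4015, 0.2228]
tcp_rot: [[0.782, 0.623, 0.002], [0.623, -0.782, -0.002], [0.0, 0.002, -1.0]]
ft_force: [0.0, 0.6, -1.4]
width: 0.144
finger_force: 78.3
```

>>> {"fn": "jog_arm", "kwargs": {"rows": [{"translation": [0, 0, 0.01], "turn": [0, 0, 0], "hand": 5}, {"translation": [0, 0, 0.01], "turn": [0, 0, 0], "hand": 5}, {"translation": [0, 0, 0.01], "turn": [0, 0, 0], "hand": 5}]}}

```text
time: 18.75
tool_pos: [0.4487, -0.4015, 0.2218]
tcp_rot: [[0.782, 0.623, 0.002], [0.623, -0.782, -0.002], [0.0, 0.002, -1.0]]
ft_force: [-0.1, 0.1, -1.1]
width: 0.147
finger_force: 78.3
```

>>> {"fn": "jog_arm", "kwargs": {"rows": [{"translation": [0, 0, 0.01], "turn": [0, 0, 0], "hand": 5}, {"translation": [0, 0, 0.01], "turn": [0, 0, 0], "hand": 5}, {"translation": [0, 0, 0.01], "turn": [0, 0, 0], "hand": 5}]}}

```text
time: 19.05
tool_pos: [0.4486, -0.4014, 0.2206]
tcp_rot: [[0.782, 0.623, 0.002], [0.623, -0.782, -0.001], [0.0, 0.002, -1.0]]
ft_force: [-0.5, -0.6, -0.8]
width: 0.148
finger_force: 78.3
```

>>> {"fn": "jog_arm", "kwargs": {"rows": [{"translation": [0, 0, 0.01], "turn": [0, 0, 0], "hand": 5}, {"translation": [0, 0, 0.01], "turn": [0, 0, 0], "hand": 5}, {"translation": [0, 0, 0.01], "turn": [0, 0, 0], "hand": 5}]}}

```text
time: 19.35
tool_pos: [0.4487, -0.4015, 0.2197]
tcp_rot: [[0.782, 0.623, 0.002], [0.623, -0.782, -0.002], [0.0, 0.002, -1.0]]
ft_force: [0.0, -0.3, -0.1]
width: 0.145
finger_force: 78.3
```

>>> {"fn": "jog_arm", "kwargs": {"rows": [{"translation": [0, 0, 0.005], "turn": [0, 0, 0], "hand": 5}, {"translation": [0, 0, 0.005], "turn": [0, 0, 0], "hand": 5}, {"translation": [0, 0, 0.005], "turn": [0, 0, 0], "hand": 5}]}}

```text
time: 19.65
tool_pos: [0.4487, -0.4016, 0.2193]
tcp_rot: [[0.782, 0.623, 0.002], [0.623, -0.782, -0.002], [0.0, 0.003, -1.0]]
ft_force: [1.3, -1.8, 0.2]
width: 0.146
finger_force: 78.5
```

>>> {"fn": "jog_arm", "kwargs": {"rows": [{"translation": [0, 0, 0.01], "turn": [0, 0, 0], "hand": 5}, {"translation": [0, 0, 0.01], "turn": [0, 0, 0], "hand": 5}, {"translation": [0, 0, 0.01], "turn": [0, 0, 0], "hand": 5}]}}

```text
time: 19.95
tool_pos: [0.4489, -0.4017, 0.2187]
tcp_rot: [[0.782, 0.623, 0.002], [0.623, -0.782, -0.002], [0.0, 0.003, -1.0]]
ft_force: [-0.4, -0.1, 4.2]
width: 0.145
finger_force: 79.0
```

>>> {"fn": "jog_arm", "kwargs": {"rows": [{"translation": [0, 0, 0], "turn": [0, 0, 0], "hand": 16}, {"translation": [0, 0, 0], "turn": [0, 0, 0], "hand": 20}, {"translation": [0, 0, 0], "turn": [0, 0, 0], "hand": 30}, {"translation": [0, 0, 0], "turn": [0, 0, 0], "hand": 45}, {"translation": [0, 0, 0], "turn": [0, 0, 0], "hand": 45}, {"translation": [0, 0, 0], "turn": [0, 0, 0], "hand": 45}]}}

```text
time: 20.55
tool_pos: [0.4486, -0.4014, 0.218]
tcp_rot: [[0.782, 0.623, 0.001], [0.623, -0.782, -0.001], [0.0, 0.002, -1.0]]
ft_force: [-0.9, -0.4, -0.8]
width: 0.526
finger_force: 0.0
```

>>> {"fn": "jog_arm", "kwargs": {"rows": [{"translation": [0, 0, -0.15], "turn": [0, 0, 0], "hand": 45}, {"translation": [0, 0, -0.35], "turn": [0, 0, 0], "hand": 45}, {"translation": [0, 0, -0.65], "turn": [0, 0, 0], "hand": 45}, {"translation": [0, 0, -0.95], "turn": [0, 0, 0], "hand": 45}, {"translation": [0, 0, -0.95], "turn": [0, 0, 0], "hand": 45}, {"translation": [0, 0, -0.95], "turn": [0, 0, 0], "hand": 45}]}}

```text
time: 21.15
tool_pos: [0.449, -0.4018, 0.3153]
tcp_rot: [[0.782, 0.623, 0.004], [0.623, -0.782, -0.004], [0.001, 0.005, -1.0]]
ft_force: [-0.5, -0.5, -1.8]
width: 0.528
finger_force: 0.0
```

```bash
python3 - <<'E'
from plan import *
from bar import bar
print(env.get_obs()['tool_pos'])
m,im,d=grab('scene'); a=im[60:380,90:400,::-1]; cv2.imwrite('pics/s3.png',cv2.resize(a,None,fx=1.8,fy=1.8,interpolation=2))
for n in('top','scene'): bar(.1,.125,(.4865,.4),.09,n)
plan([(.40,-.25,.32,-51.4,85),(.484,.373,.25,-6.3,85)],.05)
E
```

```text
[ 0.44898146 -0.40181362  0.31531278]
top n 165 z [0.1063 0.1129 0.1181] rect c[486.9 402.4] s[110.   14.4] a83.8
scene n 159 z [0.1048 0.111  0.1145] rect c[485.7 401. ] s[115.3  14.9] a83.2
[{"translation": [0.14, -0.37, -0.02], "turn": [0, 0, 0], "hand": 85}, {"translation": [0.282, -0.74, -0.04], "turn": [0, 0, 0], "hand": 85}]
[{"translation": [0.14, -0.37, -0.02], "turn": [0, 0, 0], "hand": 85}, {"translation": [0.281, -0.74, -0.041], "turn": [0, 0, 0], "hand": 85}]
  -> [ 0.4    -0.2501  0.32  ]
[{"translation": [0.3, -0.29, 0.05], "turn": [0, 0, -0.017], "hand": 85}, {"translation": [0.6, -0.58, 0.09], "turn": [0, 0, -0.033], "hand": 85}, {"translation": [0.907, -0.87, 0.14], "turn": [0, 0, -0.05], "hand": 85}]
[{"translation": [0.28, -0.19, 0.04], "turn": [0, 0, -0.013], "hand": 85}, {"translation": [0.55, -0.38, 0.07], "turn": [0, 0, -0.027], "hand": 85}, {"translation": [0.826, -0.574, 0.112], "turn": [0, 0, -0.04], "hand": 85}]
[{"translation": [0.3, -0.16, 0.04], "turn": [0, 0, -0.013], "hand": 85}, {"translation": [0.59, -0.31, 0.07], "turn": [0, 0, -0.027], "hand": 85}, {"translation": [0.892, -0.466, 0.112], "turn": [0, 0, -0.04], "hand": 85}]
[{"translation": [0.31, -0.12, 0.04], "turn": [0, 0, -0.013], "hand": 85}, {"translation": [0.63, -0.23, 0.07], "turn": [0, 0, -0.027], "hand": 85}, {"translation": [0.943, -0.351, 0.112], "turn": [0, 0, -0.04], "hand": 85}]
[{"translation": [0.33, -0.08, 0.04], "turn": [0, 0, -0.014], "hand": 85}, {"translation": [0.65, -0.15, 0.07], "turn": [0, 0, -0.027], "hand": 85}, {"translation": [0.979, -0.23, 0.112], "turn": [0, 0, -0.041], "hand": 85}]
[{"translation": [0.25, -0.03, 0.03], "turn": [0, 0, -0.01], "hand": 85}, {"translation": [0.5, -0.051, 0.056], "turn": [0, 0, -0.02], "hand": 85}]
[{"translation": [0.25, -0.01, 0.03], "turn": [0, 0, -0.01], "hand": 85}, {"translation": [0.503, -0.019, 0.057], "turn": [0, 0, -0.02], "hand": 85}]
  -> [0.484 0.373 0.25 ]
```

View pics/s3.png

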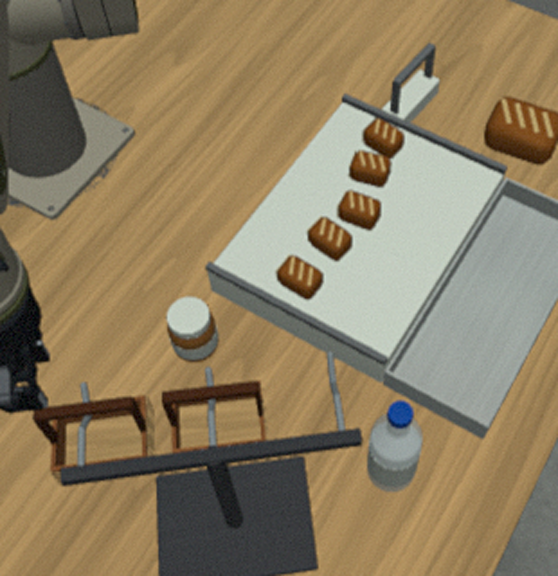

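Both baskets hang on their hooks, at (90,410) and (212,395), and the board is free of baskets. Next: the scraper.

>>> {"fn": "jog_arm", "kwargs": {"rows": [{"translation": [0.14, -0.37, -0.02], "turn": [0, 0, 0], "hand": 85}, {"translation": [0.282, -0.74, -0.04], "turn": [0, 0, 0], "hand": 85}]}}

```text
time: 21.5
tool_pos: [0.4234, -0.3249, 0.3143]
tcp_rot: [[0.783, 0.622, -0.002], [0.622, -0.783, 0.002], [-0.0, -0.003, -1.0]]
ft_force: [0.0, -0.1, 0.5]
width: 0.847
finger_force: 0.0
```

>>> {"fn": "jog_arm", "kwargs": {"rows": [{"translation": [0.14, -0.37, -0.02], "turn": [0, 0, 0], "hand": 85}, {"translation": [0.281, -0.74, -0.041], "turn": [0, 0, 0], "hand": 85}]}}

```text
time: 21.7
tool_pos: [0.3993, -0.2488, 0.3194]
tcp_rot: [[0.783, 0.623, -0.0], [0.623, -0.783, 0.0], [-0.0, -0.0, -1.0]]
ft_force: [1.2, 0.8, 0.4]
width: 0.998
finger_force: 0.0
```

>>> {"fn": "jog_arm", "kwargs": {"rows": [{"translation": [0.3, -0.29, 0.05], "turn": [0, 0, -0.017], "hand": 85}, {"translation": [0.6, -0.58, 0.09], "turn": [0, 0, -0.033], "hand": 85}, {"translation": [0.907, -0.87, 0.14], "turn": [0, 0, -0.05], "hand": 85}]}}

```text
time: 22.0
tool_pos: [0.4164, -0.1243, 0.3057]
tcp_rot: [[0.674, 0.738, 0.0], [0.738, -0.674, -0.001], [-0.0, 0.001, -1.0]]
ft_force: [0.9, 0.4, 0.5]
width: 0.996
finger_force: 0.0
```

>>> {"fn": "jog_arm", "kwargs": {"rows": [{"translation": [0.28, -0.19, 0.04], "turn": [0, 0, -0.013], "hand": 85}, {"translation": [0.55, -0.38, 0.07], "turn": [0, 0, -0.027], "hand": 85}, {"translation": [0.826, -0.574, 0.112], "turn": [0, 0, -0.04], "hand": 85}]}}

```text
time: 22.3
tool_pos: [0.43, -0.0247, 0.2943]
tcp_rot: [[0.576, 0.817, -0.0], [0.817, -0.576, -0.001], [-0.001, 0.001, -1.0]]
ft_force: [1.0, 0.6, 0.9]
width: 0.997
finger_force: 0.0
```

>>> {"fn": "jog_arm", "kwargs": {"rows": [{"translation": [0.3, -0.16, 0.04], "turn": [0, 0, -0.013], "hand": 85}, {"translation": [0.59, -0.31, 0.07], "turn": [0, 0, -0.027], "hand": 85}, {"translation": [0.892, -0.466, 0.112], "turn": [0, 0, -0.04], "hand": 85}]}}

```text
time: 22.6
tool_pos: [0.4435, 0.0748, 0.283]
tcp_rot: [[0.469, 0.883, -0.0], [0.883, -0.469, -0.002], [-0.001, 0.001, -1.0]]
ft_force: [0.9, -0.1, -0.2]
width: 0.995
finger_force: 0.0
```

>>> {"fn": "jog_arm", "kwargs": {"rows": [{"translation": [0.31, -0.12, 0.04], "turn": [0, 0, -0.013], "hand": 85}, {"translation": [0.63, -0.23, 0.07], "turn": [0, 0, -0.027], "hand": 85}, {"translation": [0.943, -0.351, 0.112], "turn": [0, 0, -0.04], "hand": 85}]}}

```text
time: 22.9
tool_pos: [0.457, 0.1745, 0.2716]
tcp_rot: [[0.355, 0.935, -0.0], [0.935, -0.355, -0.002], [-0.002, 0.001, -1.0]]
ft_force: [-0.4, -0.4, -0.4]
width: 0.996
finger_force: 0.0
```

>>> {"fn": "jog_arm", "kwargs": {"rows": [{"translation": [0.33, -0.08, 0.04], "turn": [0, 0, -0.014], "hand": 85}, {"translation": [0.65, -0.15, 0.07], "turn": [0, 0, -0.027], "hand": 85}, {"translation": [0.979, -0.23, 0.112], "turn": [0, 0, -0.041], "hand": 85}]}}

```text
time: 23.2
tool_pos: [0.4704, 0.2739, 0.2601]
tcp_rot: [[0.232, 0.973, -0.0], [0.973, -0.232, -0.002], [-0.002, 0.0, -1.0]]
ft_force: [0.2, -0.4, 0.3]
width: 0.998
finger_force: 0.0
```

>>> {"fn": "jog_arm", "kwargs": {"rows": [{"translation": [0.25, -0.03, 0.03], "turn": [0, 0, -0.01], "hand": 85}, {"translation": [0.5, -0.051, 0.056], "turn": [0, 0, -0.02], "hand": 85}]}}

```text
time: 23.4
tool_pos: [0.4768, 0.3236, 0.254]
tcp_rot: [[0.17, 0.985, -0.001], [0.985, -0.17, -0.003], [-0.003, -0.0, -1.0]]
ft_force: [0.0, 0.2, -0.1]
width: 0.998
finger_force: 0.0
```

>>> {"fn": "jog_arm", "kwargs": {"rows": [{"translation": [0.25, -0.01, 0.03], "turn": [0, 0, -0.01], "hand": 85}, {"translation": [0.503, -0.019, 0.057], "turn": [0, 0, -0.02], "hand": 85}, {"translation": [0.503, -0.019, 0.057], "turn": [0, 0, -0.02], "hand": 85}, {"translation": [0.503, -0.019, 0.057], "turn": [0, 0, -0.02], "hand": 85}, {"translation": [0.503, -0.019, 0.057], "turn": [0, 0, -0.02], "hand": 85}]}}

```text
time: 23.9
tool_pos: [0.4842, 0.3716, 0.2495]
tcp_rot: [[0.111, 0.994, 0.001], [0.994, -0.111, -0.002], [-0.002, 0.001, -1.0]]
ft_force: [-0.9, 0.1, 0.4]
width: 0.994
finger_force: 0.0
```

```bash
python3 - <<'E'
from plan import *
from bar import *
o=env.get_obs(); print(o['tool_pos'],o['tcp_rot'].round(3))
bar(.1,.125,(.4865,.4),.08)
E
```

```text
[0.48424461 0.37161325 0.24954773] [[ 0.111  0.994  0.001]
 [ 0.994 -0.111 -0.002]
 [-0.002  0.001 -1.   ]]
wrist n 1870 z [0.1106 0.1122 0.1133] rect c[484.9 400.8] s[108.5  14. ] a83.9
```

>>> {"fn": "jog_arm", "kwargs": {"rows": [{"translation": [0.02, -0.02, 0.4], "turn": [0, 0, -0.002], "hand": 85}, {"translation": [0.02, -0.02, 0.8], "turn": [0, 0, -0.002], "hand": 85}]}}

```text
time: 24.15
tool_pos: [0.4842, 0.3747, 0.1715]
tcp_rot: [[0.104, 0.995, 0.006], [0.995, -0.104, 0.001], [0.002, 0.006, -1.0]]
ft_force: [0.1, -0.1, -0.6]
width: 0.994
finger_force: 0.0
```

>>> {"fn": "jog_arm", "kwargs": {"rows": [{"translation": [0, 0, 0.2], "turn": [0, 0, 0], "hand": 85}, {"translation": [0, 0, 0.4], "turn": [0, 0, 0], "hand": 85}, {"translation": [0, 0, 0.6], "turn": [0, 0, 0], "hand": 85}, {"translation": [0, 0, 0.75], "turn": [0, 0, 0], "hand": 85}, {"translation": [0, 0, 0.82], "turn": [0, 0, 0], "hand": 85}, {"translation": [0, 0, 0.82], "turn": [0, 0, 0], "hand": 85}, {"translation": [0, 0, 0.82], "turn": [0, 0, 0], "hand": 85}]}}

```text
time: 24.85
tool_pos: [0.4835, 0.3747, 0.089]
tcp_rot: [[0.104, 0.995, 0.003], [0.995, -0.104, -0.001], [-0.0, 0.003, -1.0]]
ft_force: [-0.1, 0.8, 0.2]
width: 0.997
finger_force: 0.0
```

>>> {"fn": "jog_arm", "kwargs": {"rows": [{"translation": [0, 0, 0], "turn": [0, 0, 0], "hand": 40}, {"translation": [0, 0, 0], "turn": [0, 0, 0], "hand": 20}, {"translation": [0, 0, 0], "turn": [0, 0, 0], "hand": 5}, {"translation": [0, 0, 0], "turn": [0, 0, 0], "hand": 5}, {"translation": [0, 0, 0], "turn": [0, 0, 0], "hand": 5}, {"translation": [0, 0, 0], "turn": [0, 0, 0], "hand": 5}, {"translation": [0, 0, 0], "turn": [0, 0, 0], "hand": 5}], "squeeze": 110}}

```text
time: 25.55
tool_pos: [0.4831, 0.3746, 0.0884]
tcp_rot: [[0.103, 0.995, 0.002], [0.995, -0.103, -0.001], [-0.001, 0.002, -1.0]]
ft_force: [-1.8, -1.4, 3.8]
width: 0.14
finger_force: 108.1
```

>>> {"fn": "jog_arm", "kwargs": {"rows": [{"translation": [0, 0, -0.2], "turn": [0, 0, 0], "hand": 5}, {"translation": [0, 0, -0.4], "turn": [0, 0, 0], "hand": 5}, {"translation": [0, 0, -0.7], "turn": [0, 0, 0], "hand": 5}, {"translation": [0, 0, -1.0], "turn": [0, 0, 0], "hand": 5}, {"translation": [0, 0, -1.0], "turn": [0, 0, 0], "hand": 5}, {"translation": [0, 0, -1.0], "turn": [0, 0, 0], "hand": 5}, {"translation": [0, 0, -1.0], "turn": [0, 0, 0], "hand": 5}, {"translation": [0, 0, -1.0], "turn": [0, 0, 0], "hand": 5}]}}

```text
time: 26.35
tool_pos: [0.4818, 0.3739, 0.1858]
tcp_rot: [[0.103, 0.995, -0.001], [0.995, -0.103, -0.003], [-0.004, -0.001, -1.0]]
ft_force: [0.6, -0.5, -2.2]
width: 0.137
finger_force: 107.7
```

```bash
cat > bread.py <<'E'
from m import *
def bread(names=('top','scene')):
    for n in names:
        m,im,d=grab(n); P=cloud(m,d); im=im.astype(int)
        br=(im[...,0]-im[...,2]>35)
        M=(d>0)&(P[...,0]>.38)&(P[...,0]<.88)&(P[...,1]>-.1)&(P[...,1]<.33)&(P[...,2]>.012)&(P[...,2]<.13)&br
        print(n)
        for i,s,q,r in blobs(P,M,40):
            t=q[q[:,2]>q[:,2].max()-.02]; r=cv2.minAreaRect((t[:,:2]*1000).astype(np.float32))
            print('  c',np.round(r[0]),'size',np.round(r[1]),'a%.0f'%r[2],'y %d..%d'%(t[:,1].min()*1000,t[:,1].max()*1000),'x %d..%d'%(t[:,0].min()*1000,t[:,0].max()*1000),'ztop %.3f'%np.quantile(q[:,2],.95))
E
python3 - <<'E'
from plan import *
from bread import bread
o=env.get_obs(); print(o['tool_pos'],o['tcp_rot'].round(3))
bread()
P=cloud(*[grab('top')[i] for i in (0,2)])
T=P[(abs(P[...,2]-.06)<.006)&(P[...,0]>.3)&(P[...,0]<.72)&(P[...,1]>-.09)&(P[...,1]<.31)]
for x in (.42,.5,.6,.69):
    s=T[abs(T[:,0]-x)<.01]; print('y edges at',x,np.quantile(s[:,1],[.01,.99]))
for y in (-.04,.27):
    s=T[abs(T[:,1]-y)<.01]; print('x edges at',y,np.quantile(s[:,0],[.005,.995]))
E
```

```text
[0.48178874 0.37394501 0.18578071] [[ 0.103  0.995 -0.001]
 [ 0.995 -0.103 -0.003]
 [-0.004 -0.001 -1.   ]]
top
  c [547. 113.] size [56. 36.] a8 y 92..130 x 518..574 ztop 0.106
  c [535.  45.] size [36. 55.] a82 y 25..64 x 506..562 ztop 0.107
  c [531. -34.] size [32. 55.] a87 y -50..-16 x 503..558 ztop 0.106
  c [522. 190.] size [57. 36.] a14 y 168..209 x 494..551 ztop 0.106
  c [511. 255.] size [37. 58.] a80 y 234..272 x 480..538 ztop 0.107
scene
  c [515. 222.] size [ 61. 109.] a11 y 165..273 x 479..552 ztop 0.103
  c [547. 108.] size [60. 40.] a5 y 86..129 x 516..577 ztop 0.103
  c [535.  41.] size [37. 61.] a83 y 20..61 x 503..566 ztop 0.103
  c [532. -38.] size [61. 40.] a2 y -57..-17 x 501..562 ztop 0.103
y edges at 0.42 [-0.07233345  0.30219022]
y edges at 0.5 [-0.07221337  0.30122498]
y edges at 0.6 [-0.06986859  0.30314118]
y edges at 0.69 [-0.07366064  0.30154984]
x edges at -0.04 [0.40326848 0.70045293]
x edges at 0.27 [0.40614874 0.70313982]
```

```bash
python3 - <<'E'
from plan import *
plan([(.42,.35,.215,0,5),(.43,.049,.215,0,5),(.43,.049,.155,0,5,.02),(.43,.049,.150,0,5,.003)],.04)
E
```

```text
[{"translation": [-0.15, -0.3, -0.14], "turn": [0, 0, -0.016], "hand": 5}, {"translation": [-0.308, -0.596, -0.278], "turn": [0, 0.001, -0.033], "hand": 5}]
  -> [0.42  0.35  0.215]
[{"translation": [-0.38, 0.01, 0], "turn": [0, 0, 0], "hand": 5}, {"translation": [-0.752, 0.025, -0.001], "turn": [0, 0, 0], "hand": 5}]
[{"translation": [-0.38, 0.01, 0], "turn": [0, 0, 0], "hand": 5}, {"translation": [-0.753, 0.025, -0.001], "turn": [0, 0, 0], "hand": 5}]
[{"translation": [-0.38, 0.01, 0], "turn": [0, 0, 0], "hand": 5}, {"translation": [-0.752, 0.025, 0], "turn": [0, 0, 0], "hand": 5}]
[{"translation": [-0.38, 0.01, 0], "turn": [0, 0, 0], "hand": 5}, {"translation": [-0.753, 0.025, -0.001], "turn": [0, 0, 0], "hand": 5}]
  -> [0.43  0.049 0.215]
[{"translation": [0, 0, 0.15], "turn": [0, 0, 0], "hand": 5}, {"translation": [0, 0, 0.3], "turn": [0, 0, 0], "hand": 5}, {"translation": [0, 0, 0.45], "turn": [0, 0, 0], "hand": 5}, {"translation": [0, 0, 0.6], "turn": [0, 0, 0], "hand": 5}]
  -> [0.43  0.049 0.155]
[{"translation": [0, 0, 0.03], "turn": [0, 0, 0], "hand": 5}, {"translation": [0, 0, 0.05], "turn": [0, 0, 0], "hand": 5}]
  -> [0.43  0.049 0.15 ]
```

>>> {"fn": "jog_arm", "kwargs": {"rows": [{"translation": [-0.15, -0.3, -0.14], "turn": [0, 0, -0.016], "hand": 5}, {"translation": [-0.308, -0.596, -0.278], "turn": [0, 0.001, -0.033], "hand": 5}, {"translation": [-0.308, -0.596, -0.278], "turn": [0, 0.001, -0.033], "hand": 5}]}}

```text
time: 26.85
tool_pos: [0.4182, 0.3499, 0.2174]
tcp_rot: [[-0.003, 1.0, 0.002], [1.0, 0.003, 0.003], [0.003, 0.002, -1.0]]
ft_force: [0.1, 0.6, -1.2]
width: 0.136
finger_force: 107.9
```

>>> {"fn": "jog_arm", "kwargs": {"rows": [{"translation": [-0.38, 0.01, 0], "turn": [0, 0, 0], "hand": 5}, {"translation": [-0.75, 0.025, 0], "turn": [0, 0, 0], "hand": 5}]}}

```text
time: 27.05
tool_pos: [0.4226, 0.2749, 0.2156]
tcp_rot: [[-0.002, 1.0, 0.002], [1.0, 0.002, 0.002], [0.002, 0.002, -1.0]]
ft_force: [0.7, -1.6, -1.3]
width: 0.138
finger_force: 107.9
```

>>> {"fn": "jog_arm", "kwargs": {"rows": [{"translation": [-0.38, 0.01, 0], "turn": [0, 0, 0], "hand": 5}, {"translation": [-0.75, 0.025, 0], "turn": [0, 0, 0], "hand": 5}]}}

```text
time: 27.25
tool_pos: [0.4253, 0.1989, 0.2154]
tcp_rot: [[-0.0, 1.0, 0.002], [1.0, 0.0, 0.002], [0.002, 0.002, -1.0]]
ft_force: [0.9, -0.0, -1.4]
width: 0.137
finger_force: 107.9
```

>>> {"fn": "jog_arm", "kwargs": {"rows": [{"translation": [-0.38, 0.01, 0], "turn": [0, 0, 0], "hand": 5}, {"translation": [-0.75, 0.025, 0], "turn": [0, 0, 0], "hand": 5}]}}

```text
time: 27.45
tool_pos: [0.4279, 0.1237, 0.2154]
tcp_rot: [[0.0, 1.0, 0.002], [1.0, -0.0, 0.002], [0.002, 0.002, -1.0]]
ft_force: [0.1, -0.8, -2.6]
width: 0.141
finger_force: 107.9
```

>>> {"fn": "jog_arm", "kwargs": {"rows": [{"translation": [-0.38, 0.01, 0], "turn": [0, 0, 0], "hand": 5}, {"translation": [-0.76, 0.025, 0], "turn": [0, 0, 0], "hand": 5}, {"translation": [-0.76, 0.025, 0], "turn": [0, 0, 0], "hand": 5}]}}

```text
time: 27.75
tool_pos: [0.4307, 0.0453, 0.2153]
tcp_rot: [[0.005, 1.0, 0.002], [1.0, -0.005, -0.0], [-0.0, 0.002, -1.0]]
ft_force: [-0.0, 0.9, -0.8]
width: 0.136
finger_force: 107.9
```

>>> {"fn": "jog_arm", "kwargs": {"rows": [{"translation": [0, 0, 0.15], "turn": [0, 0, 0], "hand": 5}, {"translation": [0, 0, 0.3], "turn": [0, 0, 0], "hand": 5}, {"translation": [0, 0, 0.45], "turn": [0, 0, 0], "hand": 5}, {"translation": [0, 0, 0.58], "turn": [0, 0, 0], "hand": 5}, {"translation": [0, 0, 0.58], "turn": [0, 0, 0], "hand": 5}, {"translation": [0, 0, 0.58], "turn": [0, 0, 0], "hand": 5}, {"translation": [0, 0, 0.58], "turn": [0, 0, 0], "hand": 5}, {"translation": [0, 0, 0.58], "turn": [0, 0, 0], "hand": 5}]}}

```text
time: 28.55
tool_pos: [0.431, 0.0494, 0.1582]
tcp_rot: [[-0.0, 1.0, 0.003], [1.0, 0.0, 0.002], [0.002, 0.003, -1.0]]
ft_force: [0.6, 0.6, -1.2]
width: 0.136
finger_force: 107.8
```

```bash
python3 - <<'E'
from plan import *
from bread import bread
o=env.get_obs(); print(o['tool_pos'],o['tcp_rot'].round(3))
grab('wrist','w4.png'); bread()
E
```

```text
[0.43103129 0.04935667 0.15818917] [[-0.     1.     0.003]
 [ 1.     0.     0.002]
 [ 0.002  0.003 -1.   ]]
top
  c [561. 114.] size [27. 34.] a7 y 95..130 x 546..573 ztop 0.107
  c [554.  43.] size [35. 15.] a90 y 25..60 x 546..562 ztop 0.106
  c [531. -35.] size [29. 55.] a87 y -50..-21 x 503..558 ztop 0.107
  c [523. 190.] size [57. 36.] a12 y 168..209 x 493..551 ztop 0.106
  c [510. 254.] size [36. 58.] a83 y 234..273 x 481..537 ztop 0.106
scene
  c [515. 223.] size [ 63. 112.] a12 y 163..274 x 477..552 ztop 0.103
  c [547. 109.] size [59. 39.] a6 y 88..128 x 516..577 ztop 0.103
  c [534.  40.] size [39. 62.] a83 y 19..62 x 502..566 ztop 0.103
  c [532. -39.] size [40. 61.] a86 y -58..-18 x 501..562 ztop 0.103
```

View pics/w4.png

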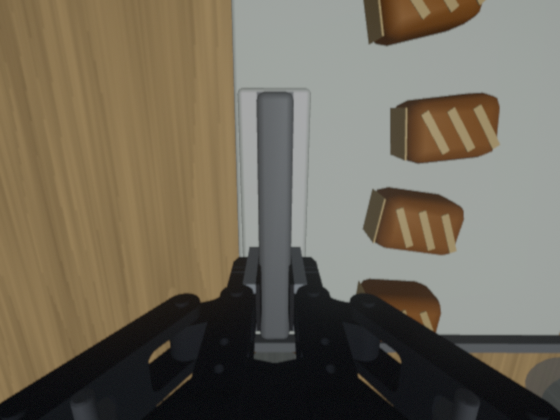

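The wrist view shows the scraper square on the near edge, with breads 3 and 4 at (445,130) and (415,220) inside its lane. Next: lower 7 mm and sweep.

>>> {"fn": "jog_arm", "kwargs": {"rows": [{"translation": [0, 0, 0.04], "turn": [0, 0, 0], "hand": 5}, {"translation": [0, 0, 0.07], "turn": [0, 0, 0], "hand": 5}, {"translation": [0, 0, 0.07], "turn": [0, 0, 0], "hand": 5}]}}

```text
time: 29.0
tool_pos: [0.4299, 0.0493, 0.1495]
tcp_rot: [[0.0, 1.0, 0.001], [1.0, -0.0, 0.002], [0.002, 0.001, -1.0]]
ft_force: [0.8, 0.5, -1.7]
width: 0.137
finger_force: 107.9
```

>>> {"fn": "jog_arm", "kwargs": {"rows": [{"translation": [0, 0.12, 0], "turn": [0, 0, 0], "hand": 5}, {"translation": [0, 0.24, 0], "turn": [0, 0, 0], "hand": 5}, {"translation": [0, 0.36, 0], "turn": [0, 0, 0], "hand": 5}, {"translation": [0, 0.48, 0], "turn": [0, 0, 0], "hand": 5}, {"translation": [0, 0.6, 0], "turn": [0, 0, 0], "hand": 5}, {"translation": [0, 0.74, 0], "turn": [0, 0, 0], "hand": 5}, {"translation": [0, 0.88, 0], "turn": [0, 0, 0], "hand": 5}]}}

```text
time: 29.7
tool_pos: [0.5186, 0.0493, 0.1501]
tcp_rot: [[0.0, 1.0, 0.001], [1.0, -0.0, 0.002], [0.002, 0.001, -1.0]]
ft_force: [-0.8, 0.1, -1.3]
width: 0.139
finger_force: 107.9
```

>>> {"fn": "jog_arm", "kwargs": {"rows": [{"translation": [0, 0.15, 0], "turn": [0, 0, 0], "hand": 5}, {"translation": [0, 0.3, 0], "turn": [0, 0, 0], "hand": 5}, {"translation": [0, 0.45, 0], "turn": [0, 0, 0], "hand": 5}, {"translation": [0, 0.6, 0], "turn": [0, 0, 0], "hand": 5}, {"translation": [0, 0.75, 0], "turn": [0, 0, 0], "hand": 5}, {"translation": [0, 0.88, 0], "turn": [0, 0, 0], "hand": 5}]}}

```text
time: 30.3
tool_pos: [0.6068, 0.0493, 0.1501]
tcp_rot: [[-0.0, 1.0, 0.001], [1.0, 0.0, 0.002], [0.002, 0.001, -1.0]]
ft_force: [-0.6, -0.1, -0.6]
width: 0.138
finger_force: 107.9
```

>>> {"fn": "jog_arm", "kwargs": {"rows": [{"translation": [0, 0.15, 0], "turn": [0, 0, 0], "hand": 5}, {"translation": [0, 0.3, 0], "turn": [0, 0, 0], "hand": 5}, {"translation": [0, 0.45, 0], "turn": [0, 0, 0], "hand": 5}, {"translation": [0, 0.6, 0], "turn": [0, 0, 0], "hand": 5}, {"translation": [0, 0.75, 0], "turn": [0, 0, 0], "hand": 5}, {"translation": [0, 0.88, 0], "turn": [0, 0, 0], "hand": 5}, {"translation": [0, 0.88, 0], "turn": [0, 0, 0], "hand": 5}, {"translation": [0, 0.88, 0], "turn": [0, 0, 0], "hand": 5}]}}

```text
time: 31.1
tool_pos: [0.694, 0.0493, 0.1501]
tcp_rot: [[0.0, 1.0, 0.001], [1.0, -0.0, 0.002], [0.002, 0.001, -1.0]]
ft_force: [-0.4, -0.4, -0.9]
width: 0.141
finger_force: 107.9
```

```bash
python3 - <<'E'
from plan import *
from bread import bread
o=env.get_obs(); print(o['tool_pos'],o['tcp_rot'].round(3))
bread()
plan([(.69,.06,.22,0,5),(.43,.188,.22,0,5),(.43,.188,.151,0,5,.02)],.045)
E
```

```text
[0.69399546 0.04929256 0.15010258] [[ 0.     1.     0.001]
 [ 1.    -0.     0.002]
 [ 0.002  0.001 -1.   ]]
top
  c [753. 113.] size [35. 18.] a23 y 98..121 x 739..770 ztop 0.073
  c [531. -32.] size [35. 56.] a87 y -50..-13 x 503..558 ztop 0.107
  c [522. 190.] size [57. 37.] a15 y 168..209 x 493..551 ztop 0.107
  c [510. 256.] size [38. 58.] a83 y 235..276 x 481..539 ztop 0.107
scene
  c [514. 220.] size [ 62. 109.] a10 y 164..272 x 478..553 ztop 0.103
  c [532. -37.] size [40. 61.] a85 y -58..-16 x 500..562 ztop 0.103
  c [763.  79.] size [82. 38.] a90 y 37..119 x 744..781 ztop 0.068
[{"translation": [0.05, -0.02, -0.35], "turn": [0, 0, 0], "hand": 5}, {"translation": [0.108, -0.037, -0.695], "turn": [0, -0.001, 0], "hand": 5}]
  -> [0.69 0.06 0.22]
[{"translation": [0.14, -0.29, 0], "turn": [0, 0, 0], "hand": 5}, {"translation": [0.28, -0.58, 0], "turn": [0, 0, 0], "hand": 5}, {"translation": [0.427, -0.867, -0.001], "turn": [0, 0, 0], "hand": 5}]
[{"translation": [0.14, -0.29, 0], "turn": [0, 0, 0], "hand": 5}, {"translation": [0.28, -0.58, 0], "turn": [0, 0, 0], "hand": 5}, {"translation": [0.426, -0.867, -0.002], "turn": [0, 0, 0], "hand": 5}]
[{"translation": [0.14, -0.29, 0], "turn": [0, 0, 0], "hand": 5}, {"translation": [0.28, -0.58, 0], "turn": [0, 0, 0], "hand": 5}, {"translation": [0.427, -0.866, -0.001], "turn": [0, 0, 0], "hand": 5}]
  -> [0.43  0.188 0.22 ]
[{"translation": [0, 0, 0.17], "turn": [0, 0, 0], "hand": 5}, {"translation": [0, 0, 0.34], "turn": [0, 0, 0], "hand": 5}, {"translation": [0, 0, 0.52], "turn": [0, 0, 0], "hand": 5}, {"translation": [0.001, -0.001, 0.69], "turn": [0, 0, 0], "hand": 5}]
  -> [0.43  0.188 0.151]
```

>>> {"fn": "jog_arm", "kwargs": {"rows": [{"translation": [0.05, -0.02, -0.35], "turn": [0, 0, 0], "hand": 5}, {"translation": [0.108, -0.04, -0.695], "turn": [0, -0.001, 0], "hand": 5}, {"translation": [0.108, -0.04, -0.695], "turn": [0, -0.001, 0], "hand": 5}]}}

```text
time: 31.5
tool_pos: [0.6926, 0.0609, 0.2279]
tcp_rot: [[-0.001, 1.0, 0.012], [1.0, 0.001, -0.001], [-0.001, 0.012, -1.0]]
ft_force: [0.3, 0.5, 0.4]
width: 0.139
finger_force: 108.0
```

>>> {"fn": "jog_arm", "kwargs": {"rows": [{"translation": [0.14, -0.29, 0], "turn": [0, 0, 0], "hand": 5}, {"translation": [0.28, -0.58, 0], "turn": [0, 0, 0], "hand": 5}, {"translation": [0.427, -0.867, 0], "turn": [0, 0, 0], "hand": 5}]}}

```text
time: 31.8
tool_pos: [0.6019, 0.1029, 0.2194]
tcp_rot: [[0.0, 1.0, 0.001], [1.0, -0.0, -0.001], [-0.001, 0.001, -1.0]]
ft_force: [0.6, 0.4, -0.8]
width: 0.135
finger_force: 108.0
```

>>> {"fn": "jog_arm", "kwargs": {"rows": [{"translation": [0.14, -0.29, 0], "turn": [0, 0, 0], "hand": 5}, {"translation": [0.28, -0.58, 0], "turn": [0, 0, 0], "hand": 5}, {"translation": [0.427, -0.867, 0], "turn": [0, 0, 0], "hand": 5}]}}

```text
time: 32.1
tool_pos: [0.515, 0.1456, 0.2194]
tcp_rot: [[0.0, 1.0, 0.002], [1.0, -0.0, -0.001], [-0.001, 0.002, -1.0]]
ft_force: [-0.6, 0.7, -0.9]
width: 0.139
finger_force: 108.0
```

>>> {"fn": "jog_arm", "kwargs": {"rows": [{"translation": [0.15, -0.29, 0], "turn": [0, 0, 0], "hand": 5}, {"translation": [0.31, -0.58, 0], "turn": [0, 0, 0], "hand": 5}, {"translation": [0.467, -0.867, 0], "turn": [0, 0, 0], "hand": 5}, {"translation": [0.467, -0.867, 0], "turn": [0, 0, 0], "hand": 5}]}}

```text
time: 32.5
tool_pos: [0.4269, 0.1935, 0.2192]
tcp_rot: [[-0.003, 1.0, 0.001], [1.0, 0.003, -0.001], [-0.001, 0.001, -1.0]]
ft_force: [0.2, -0.4, -1.4]
width: 0.137
finger_force: 108.1
```

>>> {"fn": "jog_arm", "kwargs": {"rows": [{"translation": [0, 0, 0.17], "turn": [0, 0, 0], "hand": 5}, {"translation": [0, 0, 0.34], "turn": [0, 0, 0], "hand": 5}, {"translation": [0, 0, 0.52], "turn": [0, 0, 0], "hand": 5}, {"translation": [0, 0, 0.65], "turn": [0, 0, 0], "hand": 5}, {"translation": [0, 0, 0.65], "turn": [0, 0, 0], "hand": 5}, {"translation": [0, 0, 0.65], "turn": [0, 0, 0], "hand": 5}, {"translation": [0, 0, 0.65], "turn": [0, 0, 0], "hand": 5}]}}

```text
time: 33.2
tool_pos: [0.431, 0.1921, 0.1557]
tcp_rot: [[0.0, 1.0, 0.003], [1.0, -0.0, -0.001], [-0.001, 0.003, -1.0]]
ft_force: [-0.2, 0.1, -1.0]
width: 0.14
finger_force: 108.0
```

```bash
python3 - <<'E'
from plan import *
from bread import bread
o=env.get_obs(); print(o['tool_pos'],o['tcp_rot'].round(3))
bread()
E
```

```text
[0.43101795 0.19213002 0.15574924] [[ 0.     1.     0.003]
 [ 1.    -0.    -0.001]
 [-0.001  0.003 -1.   ]]
top
  c [759.  82.] size [79. 37.] a88 y 41..121 x 740..778 ztop 0.072
  c [531. -33.] size [32. 56.] a87 y -50..-16 x 502..559 ztop 0.108
scene
  c [516. 223.] size [ 62. 113.] a12 y 163..276 x 479..552 ztop 0.103
  c [532. -39.] size [40. 61.] a88 y -59..-19 x 500..563 ztop 0.102
  c [761.  78.] size [81. 38.] a90 y 37..118 x 741..780 ztop 0.067
```

>>> {"fn": "jog_arm", "kwargs": {"rows": [{"translation": [0, 0, 0.03], "turn": [0, 0, 0], "hand": 5}, {"translation": [0, 0, 0.055], "turn": [0, 0, 0], "hand": 5}, {"translation": [0, 0, 0.055], "turn": [0, 0, 0], "hand": 5}]}}

```text
time: 33.6
tool_pos: [0.43, 0.1919, 0.1487]
tcp_rot: [[-0.0, 1.0, 0.001], [1.0, 0.0, -0.002], [-0.002, 0.001, -1.0]]
ft_force: [0.6, 0.3, -1.1]
width: 0.14
finger_force: 108.1
```

>>> {"fn": "jog_arm", "kwargs": {"rows": [{"translation": [0, 0.12, 0], "turn": [0, 0, 0], "hand": 5}, {"translation": [0, 0.24, 0], "turn": [0, 0, 0], "hand": 5}, {"translation": [0, 0.36, 0], "turn": [0, 0, 0], "hand": 5}, {"translation": [0, 0.48, 0], "turn": [0, 0, 0], "hand": 5}, {"translation": [0, 0.6, 0], "turn": [0, 0, 0], "hand": 5}, {"translation": [0, 0.74, 0], "turn": [0, 0, 0], "hand": 5}, {"translation": [0, 0.88, 0], "turn": [0, 0, 0], "hand": 5}]}}

```text
time: 34.3
tool_pos: [0.5186, 0.192, 0.149]
tcp_rot: [[-0.0, 1.0, 0.001], [1.0, 0.0, -0.002], [-0.002, 0.001, -1.0]]
ft_force: [-0.4, 0.5, -1.1]
width: 0.139
finger_force: 108.1
```

>>> {"fn": "jog_arm", "kwargs": {"rows": [{"translation": [0, 0.15, 0], "turn": [0, 0, 0], "hand": 5}, {"translation": [0, 0.3, 0], "turn": [0, 0, 0], "hand": 5}, {"translation": [0, 0.45, 0], "turn": [0, 0, 0], "hand": 5}, {"translation": [0, 0.6, 0], "turn": [0, 0, 0], "hand": 5}, {"translation": [0, 0.75, 0], "turn": [0, 0, 0], "hand": 5}, {"translation": [0, 0.88, 0], "turn": [0, 0, 0], "hand": 5}]}}

```text
time: 34.9
tool_pos: [0.6068, 0.1919, 0.149]
tcp_rot: [[0.0, 1.0, 0.001], [1.0, -0.0, -0.002], [-0.002, 0.001, -1.0]]
ft_force: [-0.9, 0.8, -0.5]
width: 0.139
finger_force: 108.1
```

>>> {"fn": "jog_arm", "kwargs": {"rows": [{"translation": [0, 0.15, 0], "turn": [0, 0, 0], "hand": 5}, {"translation": [0, 0.3, 0], "turn": [0, 0, 0], "hand": 5}, {"translation": [0, 0.45, 0], "turn": [0, 0, 0], "hand": 5}, {"translation": [0, 0.6, 0], "turn": [0, 0, 0], "hand": 5}, {"translation": [0, 0.75, 0], "turn": [0, 0, 0], "hand": 5}, {"translation": [0, 0.88, 0], "turn": [0, 0, 0], "hand": 5}, {"translation": [0, 0.88, 0], "turn": [0, 0, 0], "hand": 5}, {"translation": [0, 0.88, 0], "turn": [0, 0, 0], "hand": 5}]}}

```text
time: 35.7
tool_pos: [0.6939, 0.1919, 0.1489]
tcp_rot: [[0.0, 1.0, 0.001], [1.0, -0.0, -0.002], [-0.002, 0.001, -1.0]]
ft_force: [-0.4, 0.2, -1.9]
width: 0.143
finger_force: 108.1
```

```bash
python3 - <<'E'
from plan import *
from bread import bread
o=env.get_obs(); print(o['tool_pos'],o['tcp_rot'].round(3))
bread()
plan([(.69,.185,.225,0,5),(.43,-.036,.225,0,5),(.43,-.036,.151,0,5,.02)],.045)
E
```

```text
[0.69390933 0.19193631 0.14890642] [[ 0.     1.     0.001]
 [ 1.    -0.    -0.002]
 [-0.002  0.001 -1.   ]]
top
  c [760.  81.] size [80. 38.] a89 y 41..121 x 741..779 ztop 0.071
  c [531. -34.] size [32. 55.] a87 y -50..-16 x 503..558 ztop 0.105
scene
  c [765. 218.] size [ 38. 117.] a3 y 159..276 x 744..785 ztop 0.068
  c [531. -38.] size [39. 62.] a84 y -57..-17 x 501..562 ztop 0.103
  c [761.  77.] size [82. 39.] a90 y 35..118 x 741..780 ztop 0.067
[{"translation": [-0.04, -0.02, -0.38], "turn": [0, 0, 0], "hand": 5}, {"translation": [-0.072, -0.036, -0.757], "turn": [0, 0, 0], "hand": 5}]
  -> [0.69  0.185 0.225]
[{"translation": [-0.25, -0.29, 0], "turn": [0, 0, 0], "hand": 5}, {"translation": [-0.49, -0.58, 0], "turn": [0, 0, 0], "hand": 5}, {"translation": [-0.736, -0.867, 0], "turn": [0, 0, 0], "hand": 5}]
[{"translation": [-0.25, -0.29, 0], "turn": [0, 0, 0], "hand": 5}, {"translation": [-0.49, -0.58, 0], "turn": [0, 0, 0], "hand": 5}, {"translation": [-0.737, -0.867, 0], "turn": [0, 0, 0], "hand": 5}]
[{"translation": [-0.25, -0.29, 0], "turn": [0, 0, 0], "hand": 5}, {"translation": [-0.49, -0.58, 0], "turn": [0, 0, 0], "hand": 5}, {"translation": [-0.736, -0.866, 0.001], "turn": [0, 0, 0], "hand": 5}]
  -> [ 0.43  -0.036  0.225]
[{"translation": [0, 0, 0.18], "turn": [0, 0, 0], "hand": 5}, {"translation": [0, 0, 0.37], "turn": [0, 0, 0], "hand": 5}, {"translation": [0, 0, 0.55], "turn": [0, 0, 0], "hand": 5}, {"translation": [0.001, -0.001, 0.74], "turn": [0, 0, 0], "hand": 5}]
  -> [ 0.43  -0.036  0.151]
```

>>> {"fn": "jog_arm", "kwargs": {"rows": [{"translation": [-0.04, -0.02, -0.38], "turn": [0, 0, 0], "hand": 5}, {"translation": [-0.07, -0.04, -0.757], "turn": [0, 0, 0], "hand": 5}, {"translation": [-0.07, -0.04, -0.757], "turn": [0, 0, 0], "hand": 5}]}}

```text
time: 36.1
tool_pos: [0.6927, 0.1855, 0.2339]
tcp_rot: [[0.0, 1.0, 0.013], [1.0, -0.0, 0.001], [0.001, 0.013, -1.0]]
ft_force: [1.0, 0.1, 0.5]
width: 0.135
finger_force: 108.2
```

>>> {"fn": "jog_arm", "kwargs": {"rows": [{"translation": [-0.25, -0.29, 0], "turn": [0, 0, 0], "hand": 5}, {"translation": [-0.49, -0.58, 0], "turn": [0, 0, 0], "hand": 5}, {"translation": [-0.736, -0.867, 0], "turn": [0, 0, 0], "hand": 5}]}}

```text
time: 36.4
tool_pos: [0.6017, 0.1111, 0.2243]
tcp_rot: [[-0.001, 1.0, 0.001], [1.0, 0.001, -0.002], [-0.002, 0.001, -1.0]]
ft_force: [0.2, -0.8, -1.2]
width: 0.14
finger_force: 108.1
```

>>> {"fn": "jog_arm", "kwargs": {"rows": [{"translation": [-0.25, -0.29, 0], "turn": [0, 0, 0], "hand": 5}, {"translation": [-0.49, -0.58, 0], "turn": [0, 0, 0], "hand": 5}, {"translation": [-0.736, -0.867, 0], "turn": [0, 0, 0], "hand": 5}]}}

```text
time: 36.7
tool_pos: [0.5149, 0.0373, 0.2247]
tcp_rot: [[-0.0, 1.0, 0.002], [1.0, 0.0, -0.002], [-0.002, 0.002, -1.0]]
ft_force: [-0.2, -1.0, -0.8]
width: 0.138
finger_force: 108.1
```

>>> {"fn": "jog_arm", "kwargs": {"rows": [{"translation": [-0.25, -0.29, 0], "turn": [0, 0, 0], "hand": 5}, {"translation": [-0.49, -0.58, 0], "turn": [0, 0, 0], "hand": 5}, {"translation": [-0.736, -0.867, 0], "turn": [0, 0, 0], "hand": 5}, {"translation": [-0.736, -0.867, 0], "turn": [0, 0, 0], "hand": 5}, {"translation": [-0.736, -0.867, 0], "turn": [0, 0, 0], "hand": 5}]}}

```text
time: 37.2
tool_pos: [0.4296, -0.0359, 0.2252]
tcp_rot: [[0.001, 1.0, 0.003], [1.0, -0.001, -0.001], [-0.001, 0.003, -1.0]]
ft_force: [0.0, 0.2, -1.5]
width: 0.142
finger_force: 108.2
```

>>> {"fn": "jog_arm", "kwargs": {"rows": [{"translation": [0, 0, 0.18], "turn": [0, 0, 0], "hand": 5}, {"translation": [0, 0, 0.37], "turn": [0, 0, 0], "hand": 5}, {"translation": [0, 0, 0.55], "turn": [0, 0, 0], "hand": 5}, {"translation": [0, 0, 0.68], "turn": [0, 0, 0], "hand": 5}, {"translation": [0, 0, 0.68], "turn": [0, 0, 0], "hand": 5}, {"translation": [0, 0, 0.68], "turn": [0, 0, 0], "hand": 5}, {"translation": [0, 0, 0.68], "turn": [0, 0, 0], "hand": 5}]}}

```text
time: 37.9
tool_pos: [0.431, -0.0358, 0.1583]
tcp_rot: [[-0.0, 1.0, 0.003], [1.0, 0.0, -0.002], [-0.002, 0.003, -1.0]]
ft_force: [-0.3, -0.5, -0.4]
width: 0.14
finger_force: 108.2
```

```bash
python3 - <<'E'
from plan import *
from bread import bread
o=env.get_obs(); print(o['tool_pos'],o['tcp_rot'].round(3))
bread()
E
```

```text
[ 0.43099455 -0.03576079  0.15825525] [[-0.     1.     0.003]
 [ 1.     0.    -0.002]
 [-0.002  0.003 -1.   ]]
top
  c [766. 182.] size [37. 37.] a0 y 163..200 x 747..785 ztop 0.070
  c [759.  81.] size [80. 37.] a86 y 41..121 x 740..779 ztop 0.072
  c [762. 257.] size [37. 36.] a82 y 239..276 x 743..781 ztop 0.072
scene
  c [765. 217.] size [ 38. 118.] a3 y 158..276 x 743..785 ztop 0.067
  c [531. -38.] size [39. 63.] a84 y -58..-17 x 501..562 ztop 0.103
  c [761.  78.] size [82. 39.] a90 y 36..118 x 741..780 ztop 0.067
```

>>> {"fn": "jog_arm", "kwargs": {"rows": [{"translation": [0, 0, 0.04], "turn": [0, 0, 0], "hand": 5}, {"translation": [0, 0, 0.08], "turn": [0, 0, 0], "hand": 5}, {"translation": [0, 0, 0.08], "turn": [0, 0, 0], "hand": 5}]}}

```text
time: 38.3
tool_pos: [0.4299, -0.0358, 0.1486]
tcp_rot: [[0.0, 1.0, 0.001], [1.0, -0.0, -0.001], [-0.001, 0.001, -1.0]]
ft_force: [0.2, 0.1, -0.9]
width: 0.139
finger_force: 108.2
```

>>> {"fn": "jog_arm", "kwargs": {"rows": [{"translation": [0, 0.12, 0], "turn": [0, 0, 0], "hand": 5}, {"translation": [0, 0.24, 0], "turn": [0, 0, 0], "hand": 5}, {"translation": [0, 0.36, 0], "turn": [0, 0, 0], "hand": 5}, {"translation": [0, 0.48, 0], "turn": [0, 0, 0], "hand": 5}, {"translation": [0, 0.6, 0], "turn": [0, 0, 0], "hand": 5}, {"translation": [0, 0.74, 0], "turn": [0, 0, 0], "hand": 5}, {"translation": [0, 0.88, 0], "turn": [0, 0, 0], "hand": 5}]}}

```text
time: 39.0
tool_pos: [0.5185, -0.0358, 0.149]
tcp_rot: [[0.0, 1.0, 0.001], [1.0, -0.0, -0.001], [-0.001, 0.001, -1.0]]
ft_force: [-0.3, -0.7, -1.3]
width: 0.136
finger_force: 108.2
```

>>> {"fn": "jog_arm", "kwargs": {"rows": [{"translation": [0, 0.15, 0], "turn": [0, 0, 0], "hand": 5}, {"translation": [0, 0.3, 0], "turn": [0, 0, 0], "hand": 5}, {"translation": [0, 0.45, 0], "turn": [0, 0, 0], "hand": 5}, {"translation": [0, 0.6, 0], "turn": [0, 0, 0], "hand": 5}, {"translation": [0, 0.75, 0], "turn": [0, 0, 0], "hand": 5}, {"translation": [0, 0.88, 0], "turn": [0, 0, 0], "hand": 5}]}}

```text
time: 39.6
tool_pos: [0.6066, -0.0358, 0.149]
tcp_rot: [[0.0, 1.0, 0.001], [1.0, -0.0, -0.001], [-0.001, 0.001, -1.0]]
ft_force: [-1.0, 0.9, -1.7]
width: 0.135
finger_force: 108.2
```

>>> {"fn": "jog_arm", "kwargs": {"rows": [{"translation": [0, 0.15, 0], "turn": [0, 0, 0], "hand": 5}, {"translation": [0, 0.3, 0], "turn": [0, 0, 0], "hand": 5}, {"translation": [0, 0.45, 0], "turn": [0, 0, 0], "hand": 5}, {"translation": [0, 0.6, 0], "turn": [0, 0, 0], "hand": 5}, {"translation": [0, 0.75, 0], "turn": [0, 0, 0], "hand": 5}, {"translation": [0, 0.88, 0], "turn": [0, 0, 0], "hand": 5}, {"translation": [0, 0.88, 0], "turn": [0, 0, 0], "hand": 5}, {"translation": [0, 0.88, 0], "turn": [0, 0, 0], "hand": 5}]}}

```text
time: 40.4
tool_pos: [0.6938, -0.0358, 0.1489]
tcp_rot: [[-0.0, 1.0, 0.001], [1.0, 0.0, -0.001], [-0.001, 0.001, -1.0]]
ft_force: [-0.3, -0.5, -2.1]
width: 0.138
finger_force: 108.2
```

```bash
python3 - <<'E'
from plan import *
from bread import bread
o=env.get_obs(); print(o['tool_pos'],o['tcp_rot'].round(3))
bread()
# stage for hook2, scraper yawed +15 (yaw -36.4), approach along hook own x
a=np.radians(-51.4); ex=np.array([np.cos(a),np.sin(a)]); ey=np.array([-ex[1],ex[0]])
h2=np.array([.580,-.296])+.14*ey; yaw=-36.4; t=np.radians(yaw); bx=np.array([-np.sin(t),np.cos(t)])
print('hook2',h2,'final tcp',h2-.027*bx,'stage',h2-.12*ex-.027*bx)
s=h2-.12*ex-.027*bx
plan([(.66,-.03,.235,0,5),(s[0],s[1],.251,yaw,5)],.04)
E
```

```text
[ 0.69378169 -0.0358051   0.14892768] [[-0.     1.     0.001]
 [ 1.     0.    -0.001]
 [-0.001  0.001 -1.   ]]
top
  c [767. 183.] size [37. 36.] a3 y 164..201 x 748..785 ztop 0.070
  c [760.  88.] size [67. 37.] a88 y 54..121 x 742..779 ztop 0.071
  c [763. 258.] size [36. 39.] a89 y 239..276 x 743..781 ztop 0.072
scene
  c [765. 217.] size [ 38. 116.] a3 y 158..275 x 743..785 ztop 0.067
  c [761.  77.] size [82. 39.] a90 y 35..118 x 741..780 ztop 0.067
  c [770. -41.] size [39. 39.] a4 y -61..-21 x 750..790 ztop 0.067
hook2 [ 0.68941287 -0.20865686] final tcp [ 0.67339056 -0.23038899] stage [ 0.598525   -0.13660653]
[{"translation": [0.02, -0.11, -0.29], "turn": [0, 0, 0], "hand": 5}, {"translation": [0.04, -0.22, -0.57], "turn": [0, 0, 0], "hand": 5}, {"translation": [0.057, -0.335, -0.858], "turn": [0, 0, 0], "hand": 5}]
  -> [ 0.66  -0.03   0.235]
[{"translation": [-0.18, -0.1, -0.03], "turn": [0, 0, 0.034], "hand": 5}, {"translation": [-0.36, -0.2, -0.05], "turn": [0, 0, 0.067], "hand": 5}, {"translation": [-0.533, -0.307, -0.079], "turn": [0, 0, 0.101], "hand": 5}]
[{"translation": [-0.2, -0.04, -0.03], "turn": [0, 0, 0.034], "hand": 5}, {"translation": [-0.4, -0.08, -0.05], "turn": [0, 0, 0.067], "hand": 5}, {"translation": [-0.603, -0.126, -0.08], "turn": [0, 0, 0.101], "hand": 5}]
  -> [ 0.5985 -0.1366  0.251 ]
```

All five bread ends are in the pan and the board is clear. Next: hang the scraper on hook2.

>>> {"fn": "jog_arm", "kwargs": {"rows": [{"translation": [0.02, -0.11, -0.29], "turn": [0, 0, 0], "hand": 5}, {"translation": [0.04, -0.22, -0.57], "turn": [0, 0, 0], "hand": 5}, {"translation": [0.06, -0.335, -0.858], "turn": [0, 0, 0], "hand": 5}, {"translation": [0.06, -0.335, -0.858], "turn": [0, 0, 0], "hand": 5}]}}

```text
time: 40.9
tool_pos: [0.6617, -0.0297, 0.2419]
tcp_rot: [[-0.0, 1.0, 0.01], [1.0, 0.0, -0.002], [-0.002, 0.01, -1.0]]
ft_force: [1.4, -0.5, -0.1]
width: 0.135
finger_force: 108.3
```

>>> {"fn": "jog_arm", "kwargs": {"rows": [{"translation": [-0.18, -0.1, -0.03], "turn": [0, 0, 0.034], "hand": 5}, {"translation": [-0.36, -0.2, -0.05], "turn": [0, 0, 0.067], "hand": 5}, {"translation": [-0.533, -0.307, -0.08], "turn": [0, 0, 0.101], "hand": 5}]}}

```text
time: 41.2
tool_pos: [0.6288, -0.0834, 0.2424]
tcp_rot: [[0.316, 0.949, 0.0], [0.949, -0.316, -0.001], [-0.001, 0.001, -1.0]]
ft_force: [-0.4, 0.5, -1.7]
width: 0.138
finger_force: 108.2
```

>>> {"fn": "jog_arm", "kwargs": {"rows": [{"translation": [-0.2, -0.04, -0.03], "turn": [0, 0, 0.034], "hand": 5}, {"translation": [-0.4, -0.08, -0.05], "turn": [0, 0, 0.067], "hand": 5}, {"translation": [-0.603, -0.126, -0.08], "turn": [0, 0, 0.101], "hand": 5}, {"translation": [-0.603, -0.126, -0.08], "turn": [0, 0, 0.101], "hand": 5}, {"translation": [-0.603, -0.126, -0.08], "turn": [0, 0, 0.101], "hand": 5}, {"translation": [-0.603, -0.126, -0.08], "turn": [0, 0, 0.101], "hand": 5}, {"translation": [-0.603, -0.126, -0.08], "turn": [0, 0, 0.101], "hand": 5}]}}

```text
time: 41.9
tool_pos: [0.5992, -0.1355, 0.251]
tcp_rot: [[0.591, 0.806, 0.001], [0.806, -0.591, -0.001], [-0.0, 0.002, -1.0]]
ft_force: [0.4, 0.0, -1.7]
width: 0.139
finger_force: 108.3
```

```bash
python3 - <<'E' 2>/dev/null
from plan import *
from hk import hooks
print(env.get_obs()['tool_pos'],env.get_obs()['tcp_rot'].round(3))
hooks(('wrist','scene'),fn='w5.png')
plan([(.6734,-.2304,.250,-36.4,5)],.015)
E
```

```text
[ 0.5991901  -0.13549798  0.25095779] [[ 0.591  0.806  0.001]
 [ 0.806 -0.591 -0.001]
 [-0.     0.002 -1.   ]]
wrist hook@0.14 1849 y 0.1385 tip -0.0288 seat_x from slopes [np.float64(0.2227), np.float64(0.2241)] level z 0.2525
wrist rail x@0 0.0730 yaw -51.26
scene hook@-0.14 380 y -0.1403 tip -0.0272 seat_x from slopes [np.float64(0.2236), np.float64(0.2243)] level z 0.2522
scene hook@0.00 351 y -0.0009 tip -0.0288 seat_x from slopes [np.float64(0.2225), np.float64(0.2252)] level z 0.2527
scene hook@0.14 154 y 0.1381 tip -0.0276 seat_x from slopes [np.float64(0.2229), np.float64(0.225)] level z 0.2528
scene rail x@0 0.0813 yaw -51.42
[{"translation": [-0.03, 0.12, 0], "turn": [0, 0, 0], "hand": 5}, {"translation": [-0.06, 0.23, 0], "turn": [0, 0, 0], "hand": 5}, {"translation": [-0.1, 0.35, 0], "turn": [0, 0, 0], "hand": 5}, {"translation": [-0.13, 0.46, 0.01], "turn": [0, 0, 0], "hand": 5}, {"translation": [-0.162, 0.579, 0.006], "turn": [0, 0, 0], "hand": 5}]
[{"translation": [-0.03, 0.12, 0], "turn": [0, 0, 0], "hand": 5}, {"translation": [-0.07, 0.23, 0], "turn": [0, 0, 0], "hand": 5}, {"translation": [-0.1, 0.35, 0], "turn": [0, 0, 0], "hand": 5}, {"translation": [-0.13, 0.46, 0.01], "turn": [0, 0, 0.001], "hand": 5}, {"translation": [-0.163, 0.58, 0.007], "turn": [0.001, 0, 0.001], "hand": 5}]
  -> [ 0.6734 -0.2304  0.25  ]
```

View pics/w5.png

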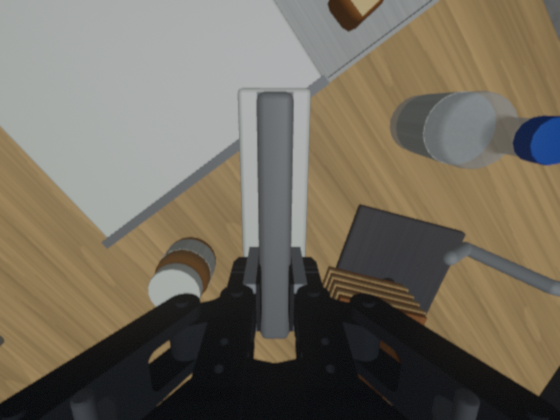

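The wrist view shows the scraper held straight, the hook2 tip at (455,255) and the bottle at (460,130). Hook2 is confirmed at own y of 0.1385. Next: insert.

>>> {"fn": "jog_arm", "kwargs": {"rows": [{"translation": [-0.03, 0.12, 0], "turn": [0, 0, 0], "hand": 5}, {"translation": [-0.06, 0.23, 0], "turn": [0, 0, 0], "hand": 5}, {"translation": [-0.1, 0.35, 0], "turn": [0, 0, 0], "hand": 5}, {"translation": [-0.13, 0.46, 0], "turn": [0, 0, 0], "hand": 5}, {"translation": [-0.16, 0.58, 0], "turn": [0, 0, 0], "hand": 5}]}}

```text
time: 42.5
tool_pos: [0.637, -0.1848, 0.2513]
tcp_rot: [[0.593, 0.805, 0.002], [0.805, -0.593, -0.002], [-0.0, 0.002, -1.0]]
ft_force: [-0.1, 0.4, -0.8]
width: 0.142
finger_force: 108.2
```

>>> {"fn": "jog_arm", "kwargs": {"rows": [{"translation": [-0.03, 0.12, 0], "turn": [0, 0, 0], "hand": 5}, {"translation": [-0.07, 0.23, 0], "turn": [0, 0, 0], "hand": 5}, {"translation": [-0.1, 0.35, 0], "turn": [0, 0, 0], "hand": 5}, {"translation": [-0.13, 0.46, 0], "turn": [0, 0, 0], "hand": 5}, {"translation": [-0.16, 0.58, 0], "turn": [0, 0, 0], "hand": 5}, {"translation": [-0.16, 0.58, 0], "turn": [0, 0, 0], "hand": 5}, {"translation": [-0.16, 0.58, 0], "turn": [0, 0, 0], "hand": 5}, {"translation": [-0.16, 0.58, 0], "turn": [0, 0, 0], "hand": 5}]}}

```text
time: 43.3
tool_pos: [0.6734, -0.2306, 0.2515]
tcp_rot: [[0.593, 0.805, 0.001], [0.805, -0.593, -0.001], [-0.0, 0.002, -1.0]]
ft_force: [-0.3, 0.3, -1.6]
width: 0.139
finger_force: 108.3
```

>>> {"fn": "jog_arm", "kwargs": {"rows": [{"translation": [0, 0, 0.06], "turn": [0, 0, 0], "hand": 5}, {"translation": [0, 0, 0.12], "turn": [0, 0, 0], "hand": 5}, {"translation": [0, 0, 0.18], "turn": [0, 0, 0], "hand": 5}, {"translation": [0, 0, 0.23], "turn": [0, 0, 0], "hand": 5}, {"translation": [0, 0, 0.27], "turn": [0, 0, 0], "hand": 5}, {"translation": [0, 0, 0.27], "turn": [0, 0, 0], "hand": 5}, {"translation": [0, 0, 0.27], "turn": [0, 0, 0], "hand": 5}]}}

```text
time: 44.0
tool_pos: [0.6735, -0.2309, 0.2246]
tcp_rot: [[0.593, 0.805, 0.002], [0.805, -0.593, -0.001], [-0.0, 0.002, -1.0]]
ft_force: [0.4, -0.3, -1.9]
width: 0.143
finger_force: 108.3
```

```bash
python3 - <<'E'
from h import *
print(env.get_obs()['tool_pos'])
m,im,d=grab('scene'); a=im[200:380,130:400,::-1]; cv2.imwrite('pics/s4.png',cv2.resize(a,None,fx=2.9,fy=2.9,interpolation=2))
P=cloud(m,d); s=P[(d>0)&(np.hypot(P[...,0]-.772,P[...,1]+.192)<.05)&(P[...,2]>.18)]; print('cap',s.mean(0))
E
```

```text
[ 0.67350111 -0.23088745  0.22460241]
cap [ 0.74329567 -0.19827719  0.49212113]
```

View pics/s4.png

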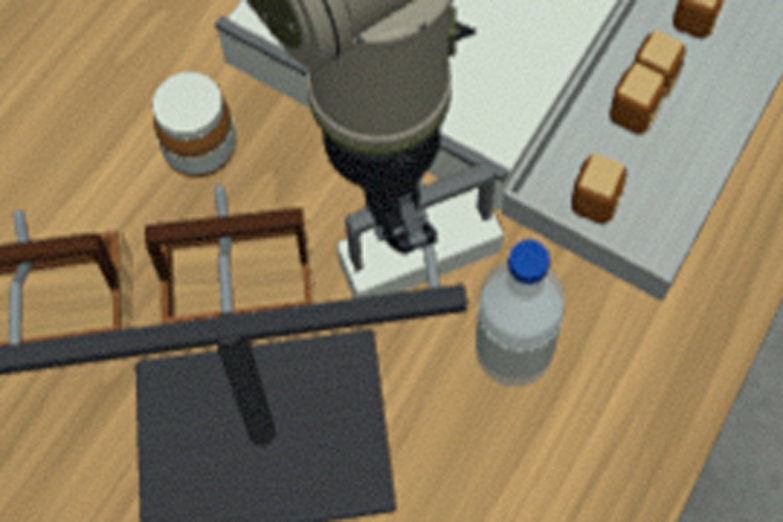

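The scraper's handle is threaded over hook2, with its end near (490,200) in the crop. The bottle at (525,320) is clear, and the breads stand in the pan. Next: seat it.

>>> {"fn": "jog_arm", "kwargs": {"rows": [{"translation": [0, 0, 0.02], "turn": [0, 0, 0], "hand": 5}, {"translation": [0, 0, 0.03], "turn": [0, 0, 0], "hand": 5}, {"translation": [0, 0, 0.03], "turn": [0, 0, 0], "hand": 5}]}}

```text
time: 44.35
tool_pos: [0.6735, -0.2309, 0.2215]
tcp_rot: [[0.593, 0.805, 0.002], [0.805, -0.593, -0.001], [-0.0, 0.002, -1.0]]
ft_force: [-0.6, -0.4, -1.2]
width: 0.134
finger_force: 108.3
```

>>> {"fn": "jog_arm", "kwargs": {"rows": [{"translation": [0, 0, 0.01], "turn": [0, 0, 0], "hand": 5}, {"translation": [0, 0, 0.01], "turn": [0, 0, 0], "hand": 5}, {"translation": [0, 0, 0.01], "turn": [0, 0, 0], "hand": 5}]}}

```text
time: 44.65
tool_pos: [0.6736, -0.231, 0.2208]
tcp_rot: [[0.593, 0.805, 0.002], [0.805, -0.593, -0.002], [-0.0, 0.003, -1.0]]
ft_force: [-0.6, -0.5, 0.6]
width: 0.139
finger_force: 108.3
```

>>> {"fn": "jog_arm", "kwargs": {"rows": [{"translation": [0, 0, 0.01], "turn": [0, 0, 0], "hand": 5}, {"translation": [0, 0, 0.01], "turn": [0, 0, 0], "hand": 5}, {"translation": [0, 0, 0.01], "turn": [0, 0, 0], "hand": 5}]}}

```text
time: 44.95
tool_pos: [0.6738, -0.231, 0.2202]
tcp_rot: [[0.593, 0.805, 0.003], [0.805, -0.593, -0.002], [0.0, 0.003, -1.0]]
ft_force: [0.9, -0.0, 0.9]
width: 0.141
finger_force: 108.6
```

>>> {"fn": "jog_arm", "kwargs": {"rows": [{"translation": [0, 0, 0.007], "turn": [0, 0, 0], "hand": 5}, {"translation": [0, 0, 0.007], "turn": [0, 0, 0], "hand": 5}, {"translation": [0, 0, 0.007], "turn": [0, 0, 0], "hand": 5}]}}

```text
time: 45.25
tool_pos: [0.6738, -0.231, 0.2197]
tcp_rot: [[0.593, 0.805, 0.003], [0.805, -0.593, -0.002], [0.0, 0.003, -1.0]]
ft_force: [0.1, -0.9, 4.0]
width: 0.139
finger_force: 109.0
```

>>> {"fn": "jog_arm", "kwargs": {"rows": [{"translation": [0, 0, 0], "turn": [0, 0, 0], "hand": 14}, {"translation": [0, 0, 0], "turn": [0, 0, 0], "hand": 17}, {"translation": [0, 0, 0], "turn": [0, 0, 0], "hand": 20}, {"translation": [0, 0, 0], "turn": [0, 0, 0], "hand": 23}, {"translation": [0, 0, 0], "turn": [0, 0, 0], "hand": 26}, {"translation": [0, 0, 0], "turn": [0, 0, 0], "hand": 26}, {"translation": [0, 0, 0], "turn": [0, 0, 0], "hand": 26}]}}

```text
time: 45.95
tool_pos: [0.6735, -0.2309, 0.2189]
tcp_rot: [[0.593, 0.805, 0.002], [0.805, -0.593, -0.001], [-0.0, 0.002, -1.0]]
ft_force: [0.2, 0.2, -0.5]
width: 0.304
finger_force: 0.0
```

>>> {"fn": "jog_arm", "kwargs": {"rows": [{"translation": [0, 0, -0.1], "turn": [0, 0, 0], "hand": 26}, {"translation": [0, 0, -0.2], "turn": [0, 0, 0], "hand": 26}, {"translation": [0, 0, -0.35], "turn": [0, 0, 0], "hand": 26}, {"translation": [0, 0, -0.55], "turn": [0, 0, 0], "hand": 26}, {"translation": [0, 0, -0.8], "turn": [0, 0, 0], "hand": 26}, {"translation": [0, 0, -1], "turn": [0, 0, 0], "hand": 26}]}}

```text
time: 46.55
tool_pos: [0.6737, -0.2309, 0.3226]
tcp_rot: [[0.593, 0.805, 0.004], [0.805, -0.593, -0.003], [0.001, 0.005, -1.0]]
ft_force: [0.6, -0.3, 0.6]
width: 0.306
finger_force: 0.0
```

>>> {"fn": "jog_arm", "kwargs": {"rows": [{"translation": [-0.2, -0.3, -0.1], "turn": [0, 0, 0], "hand": 26}, {"translation": [-0.4, -0.6, -0.2], "turn": [0, 0, 0], "hand": 26}, {"translation": [-0.6, -0.95, -0.3], "turn": [0, 0, 0], "hand": 26}]}}

```text
time: 46.85
tool_pos: [0.5605, -0.2229, 0.3505]
tcp_rot: [[0.593, 0.805, 0.003], [0.805, -0.593, -0.002], [0.0, 0.004, -1.0]]
ft_force: [0.3, 0.5, 0.8]
width: 0.306
finger_force: 0.0
```

>>> {"fn": "jog_arm", "kwargs": {"rows": [{"translation": [0, -0.4, 0], "turn": [0, 0, 0], "hand": 26}, {"translation": [0, -0.8, 0], "turn": [0, 0, 0], "hand": 26}, {"translation": [0, -0.95, 0], "turn": [0, 0, 0], "hand": 26}, {"translation": [0, -0.95, 0], "turn": [0, 0, 0], "hand": 26}, {"translation": [0, -0.95, 0], "turn": [0, 0, 0], "hand": 26}, {"translation": [0, -0.95, 0], "turn": [0, 0, 0], "hand": 26}]}}

```text
time: 47.45
tool_pos: [0.4855, -0.167, 0.3491]
tcp_rot: [[0.593, 0.805, 0.003], [0.805, -0.593, -0.002], [-0.0, 0.003, -1.0]]
ft_force: [0.1, 0.5, -0.6]
width: 0.304
finger_force: 0.0
```

```bash
python3 - <<'E'
from m import *
m,im,d=grab('scene'); a=im[120:400,110:430,::-1]; cv2.imwrite('pics/s5.png',cv2.resize(a,None,fx=2.1,fy=2.1,interpolation=2))
for n in ('scene','top'):
    m,im,d=grab(n); P=cloud(m,d)
    s=P[(d>0)&(np.hypot(P[...,0]-.772,P[...,1]+.192)<.04)&(P[...,2]>.18)&(P[...,2]<.21)]; print('cap',s.mean(0).round(4))
    s=P[(d>0)&(np.hypot(P[...,0]-.433,P[...,1]+.17)<.06)&(P[...,2]>.08)&(P[...,2]<.095)]; print('jar',s.mean(0).round(4))
from bread import bread
bread()
E
```

```text
cap [ 0.772  -0.1939  0.1984]
jar [ 0.4326 -0.1703  0.0847]
cap [ 0.7716 -0.1888  0.1993]
jar [ 0.4332 -0.1669  0.0861]
top
  c [771. -37.] size [37. 37.] a88 y -55..-18 x 752..789 ztop 0.072
  c [768. 182.] size [37. 36.] a88 y 163..200 x 750..786 ztop 0.071
  c [760.  81.] size [80. 36.] a88 y 41..121 x 741..778 ztop 0.072
  c [760. 257.] size [39. 35.] a87 y 237..276 x 742..778 ztop 0.071
scene
  c [764. 217.] size [ 37. 114.] a3 y 160..274 x 742..785 ztop 0.067
  c [761.  78.] size [81. 39.] a90 y 37..118 x 741..780 ztop 0.068
  c [770. -42.] size [38. 38.] a7 y -60..-21 x 750..790 ztop 0.067
```

View pics/s5.png

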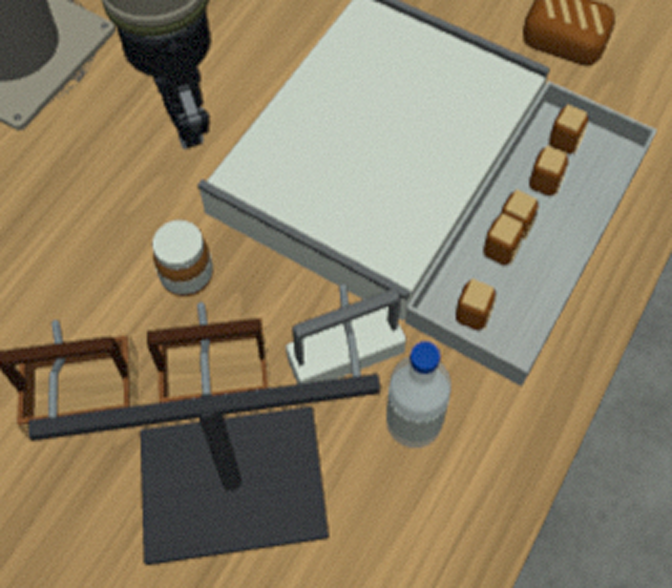

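The picture shows all three items on their hooks, the board empty, five bread ends in the pan, and the bystanders where they were. Handing in.

```bash
python3 -c "
from workcell import env
print(env.job_done())"
```

```text
the job is handed in; nothing more can be done
None
```

The job is handed in: both baskets hang on hook1 and hook0, all five bread ends are in the scrap pan, the scraper hangs on hook2, and the bottle, jar and loaf were left where they stood.

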